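# Stack a clock finial's pedestal in the assembly nest and gauge its height

### The job

Build up the clock finial's pedestal in the blue assembly nest, in this order: slide the green onyx plinth along the bench, without lifting it, into the nest until it is fully home against the back stop; then the oblong brass spacer (a short side to the stop) flat on the plinth, and last the round disc flat on the spacer, each slid fully home and square against the same stop, without ramming anything into the nest. Then press the gauge's red knob gently until its foot rests lightly on the disc, keep it there for about a second, and let it spring back up. Leave the loupe, the oil jar and the screwdriver alone.

Things in the scene. Friction and masses are not known exactly. Their poses are not given: they have to be found in the camera images.
- nest: Fixed blue nest. Origin on the bench, mid inner face of its back stop (150 mm wide, 12 thick, 40 high); x points into the stop, y to the pocket's left, z up; the pocket opens to -x. Polished faces (friction 0.2). No floor: the plinth slides on the bench. Home origins of plinth, spacer, disc: x -45, -40, -33; y 0; z 0, 24, 32 mm. Over 45 N of a part against nest or gauge counts as ramming.
- slot_low (a point): On the bench, middle of the entry of the plinth's slot, 50 mm before the stop. The slot is 98.6 to 99 mm wide between two blue lower cheeks 26 mm high; from this point outwards they flare by about 7 mm a side to the mouth some 78 mm before the stop. Outer faces of the cheeks 75 mm either side.
- slot_high (a point): 26 mm above the bench, middle of the entry of the slot for spacer and disc, 36 mm before the stop. 68.6 to 69 mm wide between two aluminium upper cheeks (26 to 38 mm high) that overhang the plinth; they flare by about 4 mm a side to a mouth 52 mm before the stop. The gauge hangs over the back: set parts down further out and slide them in under its foot.
- plinth: Green onyx block with brown veins, 90 mm (x) by 96 mm (y) by 24 mm high, about 0.56 kg, too wide to grasp. Origin: centre of its underside; z up. It starts lying on the bench in front of the pocket, some way off to a side and turned up to 0.2 rad; its x points roughly as the nest's x.
- spacer: Oblong brass plate, 80 mm (x) by 66 mm (y) by 8 mm, with a dark round mark on top, about 0.26 kg, lying on the bench on one side. Origin: centre of its underside; x and y along its edges, z up. Its long side (x) goes along the nest's x, either end first.
- disc: Round green onyx disc, 66 mm in diameter, 10 mm thick, with a brass centre mark on top, about 0.1 kg, lying on the bench on the other side. Origin: centre of its underside, z up.
- gauge (a joint): Sprung vertical height gauge behind the stop, fixed to the nest. 0 when up (at rest), grows as pushed down, at most 0.034 m; reads 0.022 with its foot on the disc of a complete stack (disc top 42 mm up). The spring (100 N/m) takes 2 N at first, 4.5 N at 0.022; the rest goes through the foot into the disc: 1 to 15 N is a light touch, over 20 N too much. Springs back.
- gauge_knob (a point): Centre of the top of the gauge's red round knob, 32 mm in diameter and 12 mm thick, 24 mm behind the inner face of the stop, 120 mm above the bench when up: press it straight down.
- gauge_foot (a point): Centre of the underside of the gauge's brass foot, 10 mm in diameter, 9 mm in front of the stop's inner face, on an arm 12 mm wide and 8 mm thick (74 to 82 mm above the bench when up).
- loupe: Dark green eye loupe standing on the bench, 38 mm wide, 32 mm high; a bystander. Origin: centre of its underside.
- oiljar: Small oil jar with a blue cap, 38 mm in diameter, 42 mm high; a bystander. Origin: centre of its underside.
- driver: Screwdriver, 150 mm long, lying on the bench; a bystander. Its x runs along it towards the tip.
Things that resemble listed ones, but are neither listed nor needed, are in the scene too. Of the things that look like the spacer, the largest one is meant. Leave any white look-alike of the plinth alone.

How it is judged:
On the way, in this order (a step that is already met when the one before it is completed fails the run):
1. the plinth is home in the nest (x of plinth in the frame of nest between -0.0475 and -0.043 m and y of plinth in the frame of nest between -0.003 and 0.003 m and angle between the x axis of plinth and the x axis of nest, either way round below 0.05 rad and height (world z) of plinth below 0.003 m), for 0.2 s.
2. the spacer is home on the plinth (all of step 1 and x of spacer in the frame of nest between -0.0425 and -0.038 m and y of spacer in the frame of nest between -0.003 and 0.003 m and z of spacer in the frame of nest between 0.0225 and 0.0255 m and angle between spacer's own z axis and vertical below 0.04 rad and angle between the x axis of spacer and the x axis of nest, either way round below 0.05 rad), for 0.2 s.
3. the disc is home on the spacer (all of step 2 and x of disc in the frame of nest between -0.0355 and -0.031 m and y of disc in the frame of nest between -0.003 and 0.003 m and z of disc in the frame of nest between 0.0305 and 0.0335 m and angle between disc's own z axis and vertical below 0.04 rad), for 0.2 s.
4. the gauge's foot rests lightly on the disc (1 to 15 N, reading 20.5 to 23.5 mm) for half a second (all of step 3 and value of joint gauge between 0.0205 and 0.0235 m and contact force between gauge and disc between 1 and 15 N), for 0.5 s.
At the end, for the whole second after the job is handed in: Plinth, spacer, disc stacked in the nest, each within 2.5 mm of the stop and 3 mm of the middle line; plinth and spacer square within 0.05 rad; spacer and disc flat within 0.04 rad, heights within 1.5 mm; plinth on the bench; gauge back up (under 2 mm); parts at rest (all of step 3 and value of joint gauge below 0.002 m and linear speed of each of plinth, spacer, disc below 0.01 m/s); the robot touches nothing.
It fails at once if the plinth is lifted more than 15 mm (height (world z) of plinth above 0.015 m).
It fails at once if a part is rammed into the nest with more than 45 N (contact force between any of plinth, spacer, disc and nest above 45 N).
It fails at once if the gauge's foot presses the disc with more than 20 N (contact force between gauge and disc above 20 N).
It fails at once if the loupe, the oil jar or the screwdriver is moved more than 20 mm (distance of any of loupe, oiljar, driver from where it was at the start of the episode above 0.02 m).
It also fails if it takes over 72 s, if anything falls off the work surface, if the arm or the gripper's body presses on something with over 40 N, if the wrist force passes 120 N, or if a joint passes its speed limit or range.

### The arm

A 6-joint arm with a two-finger parallel gripper is mounted at the origin on the work surface. World frame = base frame: x ahead of the robot, y to its left, z up, the work surface at z = 0. Lengths are in m, angles in rad, forces in N, time in s.
With the tool pointing down it reaches from about 0.225 to 0.875 m from the base axis. Payload 3.4 kg.
Tool frame: the origin (TCP) lies between the finger pads; the fingertips stand 19 mm ahead of it and the grasp point (between the pads) is the TCP; z points along the fingers, y is the line along which they close (so a half turn about z gives the same grasp; the last joint's range is limited). The gripper opens to 85 mm and grips with 20 to 120 N. Pads are 22 mm wide; open, the fingers measure 114 mm over their backs; the gripper's body (76 mm by 85 mm) begins 54 mm behind the grasp point. The pads swing forward as they close: fully open they stand 13 mm farther back than shut.
Start: joints at [-1.424, 0.276, 1.505, -0, 1.361, -0.121], TCP at [0.152, -0.555, 0.25] pointing down, gripper open.
Joint ranges: [-2.89, 2.89], [-0.75, 2.08], [0.22, 2.7], [-1.18, 4.32], [0.11, 2.71], [-2.7, 2.7]. Speed limits (rad/s): [2.57, 2.57, 3.14, 3.14, 3.14, 3.14].

### API

Orientations are given as a unit quaternion [w, x, y, z].
In Python, from rig import get_state, imaging, ticket gives the robot as it stands. The module is installed in compiled form; this text tells all that it offers.
- The arm moves only by the shell command python3 -m inch 'ROWS' [FORCE]. ROWS is JSON, a list of rows, each an object with "claw": the opening, from -1 (shut) to 1 (fully open); "travel": the shift along the world's x, y, z in units of 200 mm (1.0 is 200 mm), a list of three; "turn": the turn about the world's z in units of 180 degrees (1.0 is 180 degrees). A call has 1 to 5 rows; each row is the pose to reach, as a shift and turn from the pose commanded when the call began, turning the shorter way round; what a row does not reach only later rows make up. A row lasts 1/10 s, in which the tool goes at most 50 mm and 8.59 degrees, less where a joint would pass 70% of its speed; a pose out of reach is approached as far as the arm can. A call with a number of a shift or a turn outside -1 to 1 is refused whole. A call with a gripper value outside its range is refused whole. The fingers move at their own pace and stop on an object; FORCE is the grip in N (left out, the last holds). Time passes only in rows, so rows that repeat a pose let the fingers close. It gives the time, the measured TCP pose, the force, the opening and the grip force at its end, in the units of the state.
- get_state(): the state, without advancing time (a new reading comes with each control period).
- imaging.get_image(name): name is "scene" or "top" or "wrist"; returns the picture (400x640x3 uint8, red, green, blue); there is no depth.
- imaging.camera_params(name): a dict with "camera_matrix" (3x3 intrinsics, pixels), "k1" (the pictures are not rectified: a ray, as slopes to the right and down, at radius r is drawn at 1 + k1 r^2 times it, then the intrinsics apply), "cam_to_world" (4x4, takes a point from camera to world coordinates); the wrist camera has in their place "T_tool_cam" (4x4, takes a point from camera to tool coordinates, whose origin is the TCP and whose axes are the flange's). Camera axes: x right, y down, z forward; pixel columns grow to the right and rows downward; lengths in m; the calibration is good to about 2 mm. A picture is of the moment at which its call begins: read the wrist's pose just before it. camera_params takes no time and is no camera call.
- ticket.sign_off(): hands the job in; it is judged then, once.
The state is a dict: "clock": time; "qpos": joint angles; "qd": joint speeds; "effort": joint torques, N m; "position": TCP position; "ee_rot": TCP orientation; "contact_force": force on the tool from outside, world axes, zero at the start; "moment": the same for the moment, N m; "width": finger opening in m; "gripper_force": force on a finger pad.
Only numpy, scipy, OpenCV 4.12 (cv2) and the standard library are available. Lean on these libraries where they do the work, as an engineer would, in place of code of your own. Each camera call takes 0.05 s, during which the arm holds its last target. There are 200 camera calls.

## Working session

There is one attempt and no reset: what is moved stays moved. The work goes in short steps, Python scripts to look and compute and a shell command to move; the robot and the scene stay as the last step left them, time stands still between calls to the robot, and variables do not carry over. Pictures are saved under pics/ and viewed, at most 12 in all, crops included, and the job is handed in when it is done.

```bash
mkdir -p pics
cat > h.py <<'E'
import numpy as np, cv2
from rig import get_state, imaging
from scipy.spatial.transform import Rotation as R
def pose():
    s=get_state(); q=s["ee_rot"]; T=np.eye(4)
    T[:3,:3]=R.from_quat([q[1],q[2],q[3],q[0]]).as_matrix(); T[:3,3]=s["position"]; return T
def grab(name,fn=None):
    p=imaging.camera_params(name)
    M=pose()@np.array(p["T_tool_cam"]) if name=="wrist" else np.array(p["cam_to_world"])
    im=imaging.get_image(name)
    if fn: cv2.imwrite("pics/"+fn,im[:,:,::-1])
    return im,(np.array(p["camera_matrix"]),p["k1"],M)
def cast(cam,uv,z):
    K,k1,M=cam; uv=np.atleast_2d(uv).astype(float)
    n=cv2.undistortPoints(uv[:,None],K,np.array([k1,0,0,0,0.]))[:,0]
    d=np.c_[n,np.ones(len(n))]@M[:3,:3].T; o=M[:3,3]
    return o+d*((z-o[2])/d[:,2])[:,None]
def proj(cam,P):
    K,k1,M=cam; P=np.atleast_2d(P); c=(P-M[:3,3])@M[:3,:3]
    n=c[:,:2]/c[:,2:]; n=n*(1+k1*(n**2).sum(1))[:,None]
    return n@np.diag([K[0,0],K[1,1]])+K[:2,2]
E
python3 - <<'E'
from h import *
for n in ("top","scene"):
    im,c=grab(n,n+"0.png"); print(n,c)
print(get_state())
E
```

```text
top (array([[382.86233129,   0.        , 319.38633971],
       [  0.        , 382.86233129, 199.89261966],
       [  0.        ,   0.        ,   1.        ]]), -0.044362613960741405, array([[ 0.01213828, -0.98028282,  0.19722642,  0.41619958],
       [-0.99971813, -0.00787254,  0.0223983 ,  0.04733848],
       [-0.020404  , -0.19744271, -0.98010206,  1.03776068],
       [ 0.        ,  0.        ,  0.        ,  1.        ]]))
scene (array([[444.47418883,   0.        , 323.6088637 ],
       [  0.        , 444.47418883, 196.20424612],
       [  0.        ,   0.        ,   1.        ]]), -0.04238653184335872, array([[ 0.60820526,  0.60476004, -0.51415139,  1.161434  ],
       [ 0.79377201, -0.46623881,  0.39057312, -0.35984091],
       [-0.00351432, -0.64566761, -0.76361049,  0.89810379],
       [ 0.        ,  0.        ,  0.        ,  1.        ]]))
{'clock': 0.1, 'qpos': array([-1.42404599e+00,  2.76529523e-01,  1.50600954e+00,  3.61198795e-06,
        1.36070722e+00, -1.20984162e-01]), 'qd': array([ 0.00118645, -0.00141308, -0.00320047, -0.00064129,  0.00160062,
        0.00062323]), 'effort': array([ 1.25068527e-03, -4.17701161e+01, -2.46405262e+01, -1.60723522e-05,
        5.86381575e-03,  8.52701163e-06]), 'position': array([ 0.1520542 , -0.55407127,  0.24952626]), 'ee_rot': array([-8.26772968e-04,  9.91052864e-01,  1.33467363e-01, -8.88586038e-06]), 'contact_force': array([ 0.87087404, -0.24492127,  0.05751077]), 'moment': array([ 0.0131346 ,  0.05309085, -0.01406983]), 'gripper_force': 0.0, 'width': 0.08566565062024702}
```

View pics/top0.png

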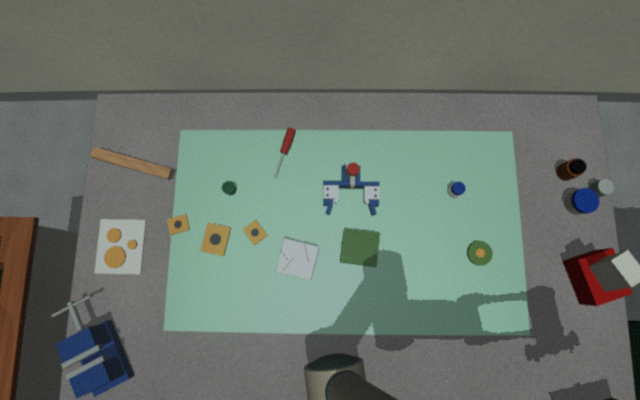

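View pics/scene0.png

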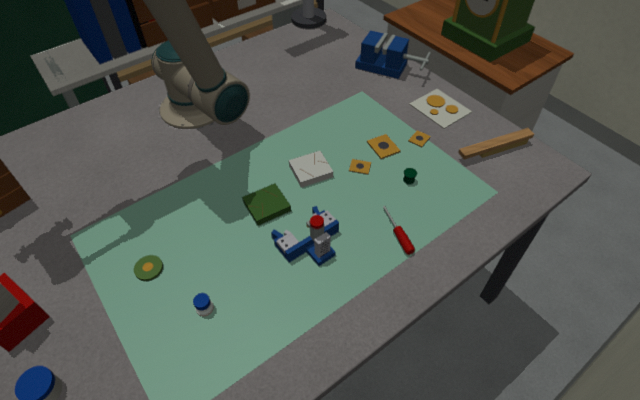

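The top view shows:
- **Nest:** at (351,190), opening towards the robot.
- **Plinth:** green block at (360,247). A white look-alike sits at (297,258).
- **Spacer candidates:** brass plates at (215,239), which is the largest, and smaller ones at (255,232) and (178,224).
- **Disc:** at (480,253). The round brass shapes at (115,257) lie on a sheet off the mat, so they aren't candidates.
- **Bystanders:** loupe (229,188), oil jar (458,188), driver (287,145).

Next I'll measure the listed parts.

```bash
cat > m.py <<'E'
from h import *
im,c=grab("top"); hsv=cv2.cvtColor(im,cv2.COLOR_RGB2HSV)
def blob(lo,hi,roi,z,name):
    m=cv2.inRange(hsv,lo,hi); k=np.zeros_like(m); x0,y0,x1,y1=roi; k[y0:y1,x0:x1]=m[y0:y1,x0:x1]
    cs,_=cv2.findContours(k,cv2.RETR_EXTERNAL,cv2.CHAIN_APPROX_NONE)
    for q in cs:
        if cv2.contourArea(q)<25: continue
        P=cast(c,q[:,0],z)[:,:2].astype(np.float32)*1000
        r=cv2.minAreaRect(P); print(name,np.round(r[0],1),np.round(r[1],1),round(r[2],1),q[:,0].mean(0).round(),hsv[tuple(q[:,0].mean(0).astype(int)[::-1])])
for p in [(215,239),(222,228),(360,247),(480,253),(330,185),(377,185),(340,275),(330,210),(352,170),(300,220)]: print(p,hsv[p[1],p[0]])
blob((10,100,60),(25,255,255),(160,205,275,265),.008,"brass")
blob((32,110,20),(60,255,140),(330,220,395,275),.024,"plinth")
blob((30,80,20),(60,255,140),(455,230,505,275),.010,"disc")
blob((100,120,40),(125,255,255),(315,165,390,220),.026,"nest")
blob((0,120,60),(8,255,255),(340,155,365,180),.12,"knob")
E
python3 m.py
```

```text
(215, 239) [86 28 74]
(222, 228) [ 21 133 163]
(360, 247) [ 54  95 105]
(480, 253) [ 21 150 161]
(330, 185) [107  43 159]
(377, 185) [108 100 122]
(340, 275) [ 79  46 179]
(330, 210) [105 116 117]
(352, 170) [  2 161 136]
(300, 220) [ 77  53 172]
brass [513.5 352.1] [63.6 77.1] 79.6 [215. 239.] [86 28 74]
brass [532.8 245.5] [51.5 41.9] 38.6 [254. 232.] [90 33 77]
brass [552.6 459.7] [43.1 54.1] 16.3 [178. 224.] [90 19 67]
disc [ 483.3 -357.8] [61.7 61.5] 86.6 [479. 253.] [ 20 148 165]
nest [603.  -72.3] [20.1 35.2] 75.5 [373. 206.] [107 145 114]
nest [601.9  48.4] [35.5 18.9] 0.5 [328. 205.] [104 110  88]
nest [676.1 -58.2] [33.7 59.8] 0.4 [365. 182.] [ 94  78 134]
nest [673.3  17.1] [49.1 70.7] 41.4 [339. 179.] [ 75  63 166]
knob [680.9 -13.5] [26.8 28.8] 62.9 [353. 169.] [  2 166 134]
```

```bash
r='{"claw":1,"travel":[0.5,1,0.5],"turn":-0.085}'; python3 -m inch '[{"claw":1,"travel":[0.5,1,0.5],"turn":-0.085},{"claw":1,"travel":[0.5,1,0.5],"turn":-0.085},{"claw":1,"travel":[0.5,1,0.5],"turn":-0.085},{"claw":1,"travel":[0.5,1,0.5],"turn":-0.085},{"claw":1,"travel":[0.5,1,0.5],"turn":-0.085}]'
python3 -m inch '[{"claw":1,"travel":[0.5,1,0],"turn":0},{"claw":1,"travel":[0.5,1,0],"turn":0},{"claw":1,"travel":[0.5,1,0],"turn":0},{"claw":1,"travel":[0.5,1,0],"turn":0},{"claw":1,"travel":[0.5,1,0],"turn":0}]'
python3 -m inch '[{"claw":1,"travel":[0.5,0.75,0],"turn":0},{"claw":1,"travel":[0.5,0.75,0],"turn":0},{"claw":1,"travel":[0.5,0.75,0],"turn":0},{"claw":1,"travel":[0.5,0.75,0],"turn":0},{"claw":1,"travel":[0.5,0.75,0],"turn":0}]'
python3 -c "
from h import *
im,c=grab('wrist','w1.png'); print(c)"
```

```text
clock: 0.65
position: [0.2527, -0.3524, 0.3511]
ee_rot: [-0.0, 1.0, 0.0, 0.0]
contact_force: [0.6, -0.5, 0.2]
width: 0.0855
gripper_force: 0.0
clock: 1.15
position: [0.3527, -0.151, 0.3504]
ee_rot: [-0.001, 1.0, 0.002, 0.0]
contact_force: [0.3, 0.1, 0.5]
width: 0.0855
gripper_force: 0.0
clock: 1.65
position: [0.4537, -0.0015, 0.3497]
ee_rot: [-0.001, 1.0, 0.003, -0.0]
contact_force: [-0.2, 0.5, 0.4]
width: 0.0854
gripper_force: 0.0
(array([[283.56248218,   0.        , 320.58318686],
       [  0.        , 283.56248218, 201.58541761],
       [  0.        ,   0.        ,   1.        ]]), -0.007222307785210331, array([[ 6.26212870e-03, -9.51671894e-01, -3.07052751e-01,
         5.32351380e-01],
       [-9.99979567e-01, -6.35411805e-03, -7.00092041e-04,
        -5.75654289e-04],
       [-1.28479151e-03,  3.07050861e-01, -9.51692239e-01,
         4.72918011e-01],
       [ 0.00000000e+00,  0.00000000e+00,  0.00000000e+00,
         1.00000000e+00]]))
```

View pics/w1.png

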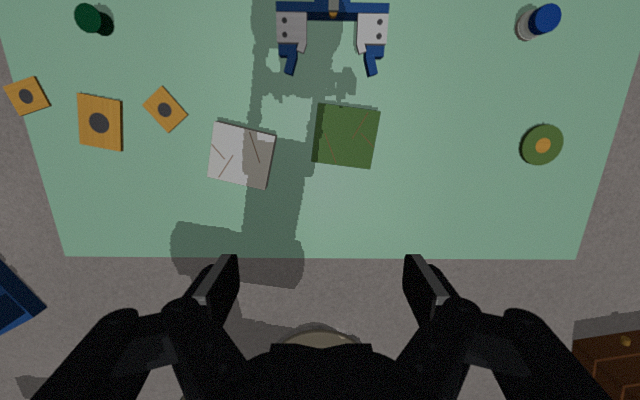

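The wrist view shows the plinth at (347,136), the nest's lower-cheek tips at (291,75) and (371,75), the aluminium cheeks at (292,32) and (372,32), the largest brass plate at (100,122), and the disc at (542,145). I'll cast these and check the spacer choice in a close crop.

```bash
cat > m2.py <<'E'
from h import *
im,c=grab("wrist"); hsv=cv2.cvtColor(im,cv2.COLOR_RGB2HSV)
def poly(m,roi,z,name,eps=3,amin=100):
    x0,y0,x1,y1=roi; k=np.zeros_like(m); k[y0:y1,x0:x1]=m[y0:y1,x0:x1]
    cs,_=cv2.findContours(k,cv2.RETR_EXTERNAL,cv2.CHAIN_APPROX_NONE)
    for q in cs:
        if cv2.contourArea(q)<amin: continue
        a=cv2.approxPolyDP(q,eps,True)[:,0]; P=cast(c,a,z)*1000
        r=cv2.minAreaRect((cast(c,q[:,0],z)[:,:2]*1000).astype(np.float32))
        print(name,"rect",np.round(r[0],1),np.round(r[1],1),round(r[2],1)); print(np.c_[a,P[:,:2]].round(0).astype(int).tolist())
R_=lambda lo,hi:cv2.inRange(hsv,lo,hi)
if __name__=="__main__":
    for p in [(347,130),(347,164),(315,125),(400,130)]: print(p,hsv[p[1],p[0]])
    poly(R_((35,90,75),(58,255,200)),(300,90,395,180),.024,"plinth")
    poly(R_((10,100,60),(28,255,255)),(60,75,135,165),.008,"spacer")
    poly(R_((28,90,40),(58,255,255))|R_((10,100,60),(28,255,255)),(500,110,580,180),.010,"disc")
    poly(R_((100,120,30),(125,255,255)),(260,0,400,90),.026,"blue")
    poly(R_((90,0,120),(140,70,255)),(260,0,400,90),.038,"alu")
    cv2.imwrite("pics/c1.png",np.hstack([cv2.resize(im[70:170,0:200],None,fx=2,fy=2,interpolation=2),cv2.resize(im[0:100,240:440],None,fx=2,fy=2,interpolation=2)])[:,:,::-1])
E
python3 m2.py
```

```text
(347, 130) [ 50 118  95]
(347, 164) [ 47 110  93]
(315, 125) [ 51 117  59]
(400, 130) [ 72  52 157]
plinth rect [493.1 -41.3] [86.1 88.6] 82.7
[[324, 103, 541, -7], [316, 160, 455, 5], [367, 167, 444, -77], [371, 146, 478, -82], [362, 136, 493, -67], [372, 144, 481, -83], [378, 111, 530, -89]]
spacer rect [512.4 351.2] [68.1 79.9] 79.1
[[75, 92, 556, 376], [78, 142, 481, 391], [118, 150, 468, 328], [118, 100, 545, 312]]
disc rect [ 482.  -357.1] [64.3 63.6] 14.8
[[555, 126, 509, -375], [541, 123, 514, -351], [529, 127, 507, -334], [521, 140, 487, -325], [522, 158, 458, -333], [534, 163, 450, -355], [550, 158, 458, -380], [560, 144, 481, -390]]
blue rect [600.5 -74.4] [38.8 27. ] 0.3
[[381, 44, 620, -87], [364, 44, 620, -63], [362, 57, 603, -61], [367, 74, 581, -69], [375, 71, 585, -81], [372, 58, 602, -75], [381, 54, 607, -88]]
blue rect [601.4  47.9] [24.1 39. ] 88.7
[[277, 43, 621, 59], [277, 52, 609, 60], [285, 56, 604, 49], [282, 70, 586, 53], [290, 73, 582, 42], [294, 43, 621, 35]]
blue rect [662.2 -14.7] [ 21.3 152.6] 0.3
[[274, 0, 672, 61], [275, 9, 662, 60], [304, 9, 662, 21], [307, 18, 651, 17], [353, 18, 652, -46], [356, 10, 661, -50], [386, 10, 662, -91], [386, 2, 671, -90], [337, 0, 673, -24], [335, 15, 655, -22], [330, 18, 652, -15], [324, 11, 660, -6], [325, 0, 673, -8]]
alu rect [633.  -68.6] [44.1 40.6] 3.3
[[385, 14, 653, -88], [372, 13, 654, -70], [371, 19, 647, -69], [382, 17, 650, -84], [378, 24, 642, -79], [369, 22, 644, -67], [366, 16, 651, -62], [370, 15, 652, -68], [366, 13, 654, -62], [365, 17, 650, -61], [361, 13, 654, -56], [357, 16, 651, -50], [358, 50, 610, -54], [363, 46, 615, -60], [362, 35, 628, -58], [369, 41, 621, -68], [381, 40, 622, -84], [384, 33, 631, -88], [376, 27, 638, -77], [381, 24, 642, -83], [384, 28, 637, -87], [385, 19, 648, -88], [381, 16, 651, -82]]
```

View pics/c1.png

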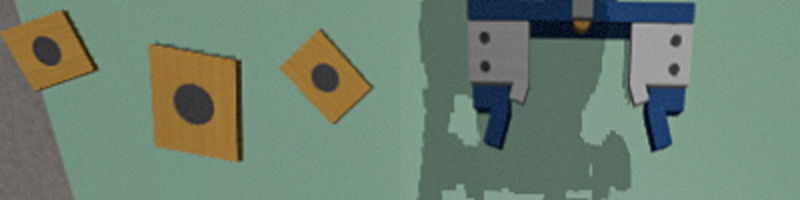

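The crop confirms the largest brass plate (68x80 mm) as the spacer. I'll take a nearer look at the plinth and nest.

```bash
python3 -m inch '[{"claw":1,"travel":[0.3,-0.15,-0.35],"turn":0},{"claw":1,"travel":[0.3,-0.15,-0.35],"turn":0},{"claw":1,"travel":[0.3,-0.15,-0.35],"turn":0},{"claw":1,"travel":[0.3,-0.15,-0.35],"turn":0}]'
cat > m3.py <<'E'
import m2; from m2 import *
cv2.imwrite("pics/w2.png",im[:,:,::-1])
for v in (40,70,80): poly(R_((33,75,v),(62,255,255)),(150,60,500,300),.024,"plinth V>%d"%v,4,1500)
poly(R_((100,120,30),(125,255,255)),(150,0,500,150),.026,"blue",4,200)
poly(R_((90,0,120),(140,70,255)),(150,0,500,150),.038,"alu",4,200)
E
python3 m3.py
```

```text
clock: 2.15
position: [0.5111, -0.0359, 0.2794]
ee_rot: [-0.0, 1.0, -0.001, -0.002]
contact_force: [-0.3, -0.3, -0.4]
width: 0.0853
gripper_force: 0.0
plinth V>40 rect [494.2 -36.9] [95.5 89.7] 83.1
[[291, 146, 544, 4], [285, 208, 457, 15], [351, 216, 445, -79], [351, 191, 482, -78], [355, 192, 481, -83], [361, 155, 532, -89]]
plinth V>70 rect [493.  -43.5] [82.1 89. ] 82.8
[[317, 150, 539, -31], [307, 191, 482, -16], [313, 210, 454, -25], [306, 198, 472, -15], [295, 202, 466, 1], [294, 210, 454, 2], [351, 216, 445, -79], [351, 191, 482, -78], [355, 192, 481, -83], [361, 155, 532, -89]]
plinth V>80 rect [493.  -43.5] [82.1 88.9] 82.9
[[317, 150, 539, -31], [307, 191, 482, -16], [313, 210, 454, -25], [306, 198, 472, -15], [295, 202, 466, 1], [294, 210, 454, 2], [351, 216, 445, -79], [351, 191, 482, -78], [355, 192, 481, -83], [361, 155, 532, -89]]
blue rect [601.3 -75. ] [25.7 36.6] 89.9
[[363, 84, 620, -88], [343, 84, 620, -63], [347, 115, 583, -69], [356, 113, 585, -80], [352, 96, 606, -75], [362, 95, 607, -87]]
blue rect [604.1  45.2] [40.7 26.2] 16.1
[[243, 83, 621, 60], [244, 94,
[... 544 characters left out ...]
 [27.1 36.8] 89.8
[[255, 55, 650, 40], [249, 79, 624, 49], [263, 76, 628, 33], [265, 89, 613, 31], [270, 89, 613, 25], [266, 74, 630, 29], [271, 71, 633, 23], [263, 65, 640, 32], [269, 60, 645, 24]]
alu rect [637.8 -70.4] [34.2 37.5] 3.9
[[366, 49, 656, -88], [361, 54, 651, -82], [346, 52, 653, -65], [351, 55, 650, -71], [344, 59, 646, -63], [351, 64, 640, -71], [343, 65, 639, -62], [342, 60, 645, -61], [335, 81, 622, -53], [342, 68, 636, -61], [347, 71, 633, -67], [339, 83, 620, -57], [346, 78, 625, -66], [356, 81, 622, -78], [350, 73, 631, -70], [357, 66, 638, -78], [365, 68, 636, -88], [358, 80, 623, -80], [364, 79, 624, -87], [360, 72, 632, -82], [365, 72, 632, -88], [361, 61, 644, -83]]
```

View pics/w2.png

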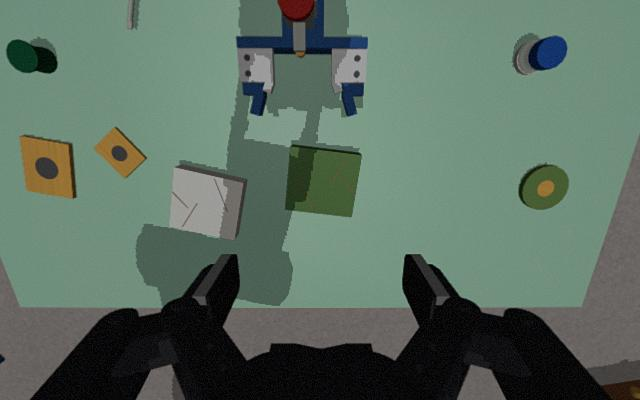

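Plinth: centre (494,-37) mm, yaw -7°, measured 95.5x89.7 mm, which agrees with its given size. Nest: mid y about -14 mm, yaw about 0, stop face near x = 659 mm. I'll push the plinth sideways to y = -14 with two half-open fingers, which also squares it.

```bash
python3 -m inch '[{"claw":0,"travel":[-0.09,-0.45,-0.9],"turn":0.5},{"claw":0,"travel":[-0.09,-0.45,-0.9],"turn":0.5},{"claw":0,"travel":[-0.09,-0.45,-0.9],"turn":0.5},{"claw":0,"travel":[-0.09,-0.45,-0.9],"turn":0.5},{"claw":0,"travel":[-0.09,-0.45,-0.9],"turn":0.5}]' | tail -5 
python3 -m inch '[{"claw":0,"travel":[0,0,0],"turn":0.26},{"claw":0,"travel":[0,0,0],"turn":0.26},{"claw":0,"travel":[0,0,0],"turn":0.26},{"claw":0,"travel":[0,0,0],"turn":0.26},{"claw":0,"travel":[0,0,0],"turn":0.26}]'
python3 -c "
from h import *
T=pose();y=T[:3,1];print(np.degrees(np.arctan2(y[1],y[0])),get_state()['qpos'])"
```

```text
position: [0.4899, -0.1255, 0.0972]
ee_rot: [-0.002, 0.93, 0.368, -0.003]
contact_force: [-1.6, 0.0, 0.1]
width: 0.0429
gripper_force: 0.0
clock: 3.2
position: [0.4944, -0.1249, 0.1025]
ee_rot: [0.002, 0.729, 0.684, 0.001]
contact_force: [-1.0, -0.3, -0.9]
width: 0.0427
gripper_force: 0.0
-3.680780317772463 [-3.84031820e-01  3.09006692e-01  1.86510897e+00 -4.64400991e-05
  9.63939516e-01 -3.19761747e-01]
```

```bash
python3 -m inch '[{"claw":0,"travel":[0,0,-0.2],"turn":0.02},{"claw":0,"travel":[0,0,-0.365],"turn":0.02},{"claw":0,"travel":[0,0,-0.365],"turn":0.02}]'
python3 -m inch '[{"claw":0,"travel":[0,0.05,0],"turn":0},{"claw":0,"travel":[0,0.09,0],"turn":0},{"claw":0,"travel":[0,0.12,0],"turn":0},{"claw":0,"travel":[0,0.15,0],"turn":0},{"claw":0,"travel":[0,0.18,0],"turn":0}]'
python3 -m inch '[{"claw":0,"travel":[0,0.03,0],"turn":0},{"claw":0,"travel":[0,0.05,0],"turn":0},{"claw":0,"travel":[0,0.07,0],"turn":0},{"claw":0,"travel":[0,0.08,0],"turn":0},{"claw":0,"travel":[0,0.08,0],"turn":0}]'
python3 m3.py | head -4
```

```text
clock: 3.5
position: [0.4915, -0.1237, 0.026]
ee_rot: [-0.003, 0.71, 0.704, -0.001]
contact_force: [-0.8, 0.5, -0.4]
width: 0.0428
gripper_force: 0.0
clock: 4.0
position: [0.4965, -0.0892, 0.0289]
ee_rot: [0.003, 0.709, 0.705, 0.001]
contact_force: [2.0, -4.0, 3.1]
width: 0.0428
gripper_force: 2.0
clock: 4.5
position: [0.4938, -0.0722, 0.0272]
ee_rot: [-0.0, 0.71, 0.705, -0.0]
contact_force: [0.8, -2.7, 2.3]
width: 0.0426
gripper_force: 1.6
plinth V>40 rect [488.  -16.6] [86.1 88.8] 89.7
[[196, 60, 444, 27], [219, 251, 444, -59], [397, 250, 532, -59], [414, 60, 532, 26]]
plinth V>70 rect [488.  -16.6] [86.1 88.8] 89.7
[[196, 60, 444, 27], [219, 251, 444, -59], [397, 250, 532, -59], [414, 60, 532, 26]]
```

```bash
python3 -m inch '[{"claw":0,"travel":[0,-0.05,0],"turn":0},{"claw":0,"travel":[0,-0.08,0.1],"turn":-0.04},{"claw":0,"travel":[-0.1,-0.05,0.36],"turn":-0.5},{"claw":0,"travel":[-0.2,0.1,0.36],"turn":-0.5},{"claw":0,"travel":[-0.37,0.3,0.36],"turn":-0.5}]' | tail -5
python3 -m inch '[{"claw":0,"travel":[0,0,0],"turn":-0.23},{"claw":0,"travel":[0,0,0],"turn":-0.23},{"claw":0,"travel":[0,0,0],"turn":-0.23},{"claw":0,"travel":[0,0,0],"turn":-0.23},{"claw":0,"travel":[0,0,0],"turn":-0.23}]'
python3 - <<'E'
import m2; from m2 import *
T=pose();y=T[:3,1];print(np.degrees(np.arctan2(y[1],y[0])))
poly(R_((33,75,40),(62,255,255)),(50,0,600,399),.024,"plinth",4,1500)
poly(R_((100,120,30),(125,255,255)),(50,0,600,250),.026,"blue",4,200)
E
```

```text
position: [0.4232, -0.0148, 0.1005]
ee_rot: [0.001, 0.883, 0.47, 0.002]
contact_force: [0.1, 1.8, 0.9]
width: 0.0425
gripper_force: 0.0
clock: 5.55
position: [0.4204, -0.014, 0.0986]
ee_rot: [-0.001, 0.992, 0.129, -0.001]
contact_force: [0.1, 0.5, -0.1]
width: 0.0426
gripper_force: 0.0
-75.31411855514786
plinth rect [487.8 -12.9] [94.9 89. ] 89.2
[[295, 39, 533, 33], [264, 173, 445, 35], [389, 207, 443, -59], [406, 163, 477, -60], [382, 127, 496, -36], [406, 160, 479, -60], [434, 83, 531, -60]]
blue rect [578.3 -71.9] [ 6.2 19.5] 15.1
[[467, 12, 573, -63], [480, 12, 575, -71], [501, 0, 584, -80], [469, 0, 579, -62]]
```

```bash
python3 -m inch '[{"claw":0,"travel":[0,-0.005,-0.1],"turn":-0.082},{"claw":0,"travel":[0,-0.005,-0.365],"turn":-0.082},{"claw":0,"travel":[0,-0.005,-0.365],"turn":-0.082}]' | sed -n 2,4p
python3 -m inch '[{"claw":0,"travel":[0.05,0,0],"turn":0},{"claw":0,"travel":[0.12,0,0],"turn":0},{"claw":0,"travel":[0.2,0,0],"turn":0},{"claw":0,"travel":[0.28,0,0],"turn":0},{"claw":0,"travel":[0.36,0,0],"turn":0}]' | sed -n 2,4p
python3 -m inch '[{"claw":0,"travel":[0.04,0,0],"turn":0},{"claw":0,"travel":[0.06,0,0],"turn":0},{"claw":0,"travel":[0.08,0,0],"turn":0},{"claw":0,"travel":[0.1,0,0],"turn":0},{"claw":0,"travel":[0.1,0,0],"turn":0}]'
python3 - <<'E'
import m2; from m2 import *
T=pose();y=T[:3,1];print(np.degrees(np.arctan2(y[1],y[0])))
poly(R_((33,75,40),(62,255,255)),(50,0,600,399),.024,"plinth",4,1500)
poly(R_((100,120,30),(125,255,255)),(50,0,600,250),.026,"blue",4,200)
E
```

```text
position: [0.4169, -0.0146, 0.0223]
ee_rot: [-0.002, 1.0, 0.004, -0.006]
contact_force: [-1.3, 0.1, -0.3]
position: [0.4959, -0.0155, 0.0282]
ee_rot: [0.0, 1.0, 0.005, 0.001]
contact_force: [-2.1, 0.5, -1.5]
clock: 6.9
position: [0.5136, -0.0153, 0.0269]
ee_rot: [-0.0, 1.0, 0.004, 0.0]
contact_force: [-3.6, -0.0, 2.5]
width: 0.0426
gripper_force: 1.3
-89.5348143491317
plinth rect [569.7 -12.6] [88.9 95. ] 0.5
[[199, 57, 612, 35], [222, 251, 525, 34], [412, 251, 526, -60], [433, 64, 611, -60], [416, 70, 608, -53], [411, 53, 614, -50], [226, 53, 614, 24], [222, 66, 609, 26]]
blue rect [601.5 -73.5] [28.8 38.6] 89.1
[[511, 36, 621, -88], [451, 35, 621, -65], [454, 55, 614, -67], [434, 64, 610, -59], [430, 132, 584, -61], [453, 136, 582, -71], [477, 129, 585, -81], [472, 80, 605, -75], [504, 73, 607, -88]]
blue rect [602.6  47.9] [38.5 26.5] 0.5
[[128, 29, 622, 61], [133, 66, 609, 61], [165, 75, 605, 49], [158, 123, 587, 55], [182, 131, 583, 45], [206, 128, 585, 35], [198, 60, 611, 35], [183, 49, 615, 40], [187, 30, 621, 38]]
```

```bash
python3 -m inch '[{"claw":0,"travel":[0.03,0.004,0],"turn":0},{"claw":0,"travel":[0.06,0.004,0],"turn":0},{"claw":0,"travel":[0.09,0.004,0],"turn":0},{"claw":0,"travel":[0.12,0.004,0],"turn":0},{"claw":0,"travel":[0.15,0.004,0],"turn":0}]' | sed -n 2,4p
python3 -m inch '[{"claw":0,"travel":[0.02,0,0],"turn":0},{"claw":0,"travel":[0.03,0,0],"turn":0},{"claw":0,"travel":[0.04,0,0],"turn":0}]' | sed -n 2,4p
python3 -m inch '[{"claw":0,"travel":[0.01,0,0],"turn":0},{"claw":0,"travel":[0.02,0,0],"turn":0}]' | sed -n 2,4p
```

```text
position: [0.5423, -0.015, 0.0266]
ee_rot: [0.0, 1.0, 0.004, -0.002]
contact_force: [-6.0, -0.8, 4.7]
position: [0.5505, -0.0149, 0.0265]
ee_rot: [0.0, 1.0, 0.004, -0.001]
contact_force: [-5.8, -2.0, 5.0]
position: [0.5544, -0.015, 0.0265]
ee_rot: [0.0, 1.0, 0.004, -0.001]
contact_force: [-6.1, -1.6, 3.1]
```

```bash
for i in 1; do python3 -m inch '[{"claw":0,"travel":[0.007,0,0],"turn":0},{"claw":0,"travel":[0.014,0,0],"turn":0}]' | sed -n 2,4p; done
python3 -m inch '[{"claw":0,"travel":[0.005,0,0],"turn":0},{"claw":0,"travel":[0.005,0,0],"turn":0}]' | sed -n 2,4p
python3 -m inch '[{"claw":0,"travel":[0.005,0,0],"turn":0},{"claw":0,"travel":[0.005,0,0],"turn":0}]' | sed -n 2,4p
```

```text
position: [0.5558, -0.0149, 0.0263]
ee_rot: [0.0, 1.0, 0.004, -0.003]
contact_force: [-10.0, -1.8, 7.1]
position: [0.5558, -0.0148, 0.0263]
ee_rot: [0.0, 1.0, 0.004, -0.004]
contact_force: [-10.1, -2.3, 7.0]
position: [0.5558, -0.0148, 0.0262]
ee_rot: [0.0, 1.0, 0.004, -0.005]
contact_force: [-11.9, -2.7, 8.3]
```

```bash
python3 -m inch '[{"claw":0,"travel":[0.01,0,0],"turn":0},{"claw":0,"travel":[0.02,0,0],"turn":0}]' | sed -n 2,4p
python3 -m inch '[{"claw":0,"travel":[-0.05,0,0],"turn":0},{"claw":0,"travel":[-0.2,0,0.1],"turn":0},{"claw":0,"travel":[-0.2,0,0.4],"turn":0},{"claw":0,"travel":[-0.2,0,0.6],"turn":0},{"claw":0,"travel":[-0.2,0,0.6],"turn":0}]' | sed -n 2,4p
cat > m4.py <<'E'
import m2; from m2 import *
cv2.imwrite("pics/w3.png",im[:,:,::-1])
poly(R_((33,75,25),(62,255,255)),(100,0,540,300),.024,"plinth",3,1000)
poly(R_((100,120,30),(125,255,255)),(50,0,600,250),.026,"blue",3,200)
E
python3 m4.py
```

```text
position: [0.556, -0.0147, 0.0259]
ee_rot: [-0.0, 1.0, 0.004, -0.009]
contact_force: [-20.2, -4.2, 13.4]
position: [0.531, -0.0153, 0.1538]
ee_rot: [0.001, 1.0, 0.004, 0.01]
contact_force: [0.9, 0.2, 0.6]
plinth rect [611.3 -12.4] [88.9 95. ] 0.5
[[278, 54, 655, 20], [279, 101, 619, 21], [273, 115, 608, 26], [263, 112, 610, 35], [266, 162, 567, 34], [370, 162, 568, -59], [372, 123, 602, -59], [345, 101, 620, -35], [363, 113, 610, -51], [362, 54, 656, -48], [328, 54, 656, -20], [321, 63, 649, -15], [312, 54, 656, -7]]
blue rect [601.4 -74.2] [37.4 27.8] 0.5
[[377, 101, 620, -62], [377, 139, 589, -64], [383, 146, 583, -70], [394, 144, 584, -79], [391, 118, 606, -75], [406, 117, 607, -88], [407, 101, 620, -87]]
blue rect [602.5  48.1] [38.1 25.9] 0.8
[[232, 98, 621, 60], [232, 114, 609, 61], [247, 115, 608, 48], [242, 141, 586, 54], [259, 142, 585, 39], [263, 130, 595, 35], [261, 99, 621, 36]]
blue rect [674.9 -56.9] [36.9 70.5] 0.5
[[331, 18, 681, -22], [330, 53, 656, -22], [361, 53, 656, -47], [365, 48, 660, -50], [417, 49, 660, -92], [419, 34, 670, -92], [351, 32, 671, -38], [352, 0, 693, -38], [345, 0, 693, -33], [340, 18, 681, -29]]
blue rect [674.6  29.4] [36.2 70.4] 0.4
[[310, 18, 681, -6], [301, 17, 681, 1], [297, 0, 693, 4], [290, 0, 693, 10], [289, 31, 672, 11], [222, 30, 672, 64], [222, 43, 663, 64], [275, 46, 661, 22], [278, 52, 657, 20], [310, 52, 657, -6]]
```

View pics/w3.png

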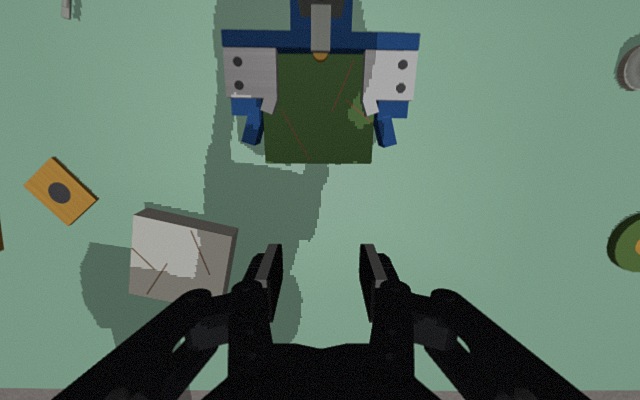

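The plinth is home. Its far edge at (320,53) meets the blue stop, its x centre is 611 mm against a stop at 656 mm, and it is square within 0.5°. Now the spacer.

```bash
python3 -m inch '[{"claw":1,"travel":[-0.225,0.92,0.1],"turn":-0.061},{"claw":1,"travel":[-0.225,0.92,0.1],"turn":-0.061},{"claw":1,"travel":[-0.225,0.92,0.1],"turn":-0.061},{"claw":1,"travel":[-0.225,0.92,0.1],"turn":-0.061}]' | sed -n 2,4p
python3 -m inch '[{"claw":1,"travel":[-0.225,0.92,0.1],"turn":0},{"claw":1,"travel":[-0.225,0.92,0.1],"turn":0},{"claw":1,"travel":[-0.225,0.92,0.1],"turn":0},{"claw":1,"travel":[-0.225,0.92,0.1],"turn":0},{"claw":1,"travel":[-0.225,0.92,0.1],"turn":0}]' | sed -n 2,4p
python3 - <<'E'
import m2; from m2 import *
T=pose();y=T[:3,1];print(np.degrees(np.arctan2(y[1],y[0])))
poly(R_((10,100,60),(28,255,255)),(0,0,640,300),.008,"spacer",4,500)
E
```

```text
position: [0.4792, 0.1715, 0.1656]
ee_rot: [-0.0, 0.996, -0.092, 0.0]
contact_force: [0.3, 0.2, -1.0]
position: [0.4338, 0.3587, 0.1858]
ee_rot: [-0.002, 0.996, -0.089, 0.0]
contact_force: [0.6, -0.6, -1.0]
-100.28706245017328
spacer rect [460.2 627.9] [60.9 58.2] 79.9
[[57, 188, 483, 648], [57, 207, 462, 658], [72, 224, 440, 651], [93, 228, 431, 629], [107, 219, 438, 608], [108, 200, 460, 597], [95, 184, 480, 604], [71, 179, 490, 628]]
spacer rect [520.1 637.9] [41.2 38.3] 79.7
[[36, 137, 539, 645], [31, 144, 533, 654], [35, 161, 515, 658], [50, 171, 502, 647], [64, 169, 502, 631], [69, 153, 517, 618], [62, 141, 530, 619], [50, 135, 538, 629]]
spacer rect [512.4 353.1] [65.5 79.2] 79.2
[[280, 68, 557, 378], [283, 149, 480, 392], [344, 150, 468, 329], [347, 69, 544, 314]]
spacer rect [551.8 459.7] [45.3 55.2] 16.3
[[212, 55, 580, 440], [165, 82, 565, 492], [190, 122, 524, 480], [235, 98, 538, 428]]
spacer rect [532.4 247.7] [54.5 45.2] 38.7
[[413, 30, 567, 248], [381, 69, 539, 281], [419, 106, 498, 248], [452, 70, 526, 214]]
```

```bash
python3 -m inch '[{"claw":1,"travel":[0.393,-0.015,-0.2],"turn":-0.003},{"claw":1,"travel":[0.393,-0.015,-0.6],"turn":-0.003},{"claw":1,"travel":[0.393,-0.015,-0.6],"turn":-0.003},{"claw":1,"travel":[0.393,-0.015,-0.6],"turn":-0.003},{"claw":1,"travel":[0.393,-0.015,-0.6],"turn":-0.003}]' | sed -n 2,4p
python3 -m inch '[{"claw":1,"travel":[0,0,0],"turn":0}]' | sed -n 2,4p
python3 - <<'E'
import m2; from m2 import *
poly(R_((10,100,60),(28,255,255)),(0,0,640,399),.008,"spacer",4,500)
E
```

```text
position: [0.5127, 0.3488, 0.0646]
ee_rot: [0.001, 0.995, -0.097, -0.002]
contact_force: [-1.0, 0.0, -0.2]
position: [0.5139, 0.3504, 0.0679]
ee_rot: [-0.001, 0.995, -0.097, 0.001]
contact_force: [0.1, -0.3, 0.6]
spacer rect [454.1 615.6] [32.8 64. ] 59.3
[[0, 315, 490, 614], [0, 372, 436, 646], [29, 371, 432, 620], [41, 356, 445, 602], [38, 340, 461, 596], [23, 324, 478, 600]]
spacer rect [495.9 582.7] [25.4 29.9] 16.3
[[14, 293, 506, 592], [13, 304, 497, 598], [25, 315, 486, 594], [40, 316, 483, 582], [49, 308, 488, 572], [48, 298, 497, 568], [38, 289, 506, 572]]
spacer rect [513.7 353.6] [65.5 80.5] 79.2
[[270, 173, 559, 376], [274, 279, 480, 393], [361, 279, 468, 329], [366, 175, 545, 314]]
spacer rect [553.4 459.1] [44.8 56.5] 16.5
[[169, 158, 581, 438], [102, 194, 567, 491], [141, 246, 525, 480], [206, 212, 541, 426]]
spacer rect [534.3 248.9] [55.8 44.8] 38.7
[[463, 120, 568, 250], [413, 171, 542, 284], [470, 221, 499, 248], [519, 173, 527, 215]]
```

```bash
python3 -m inch '[{"claw":0.7,"travel":[0,0.015,0],"turn":0},{"claw":0.7,"travel":[0,0.015,0],"turn":0},{"claw":0.7,"travel":[0,0.015,-0.1],"turn":0},{"claw":0.7,"travel":[0,0.015,-0.2],"turn":0},{"claw":0.7,"travel":[0,0.015,-0.2],"turn":0}]' | sed -n 2,5p
python3 -m inch '[{"claw":0.7,"travel":[0,0,-0.02],"turn":0},{"claw":0.7,"travel":[0,0,-0.04],"turn":0}]' | sed -n 2,4p
python3 -m inch '[{"claw":0.7,"travel":[0,0,-0.015],"turn":0}]' | sed -n 2,4p
```

```text
position: [0.5114, 0.3527, 0.0249]
ee_rot: [0.001, 0.995, -0.096, -0.002]
contact_force: [-1.0, 0.5, -0.5]
width: 0.0724
position: [0.514, 0.354, 0.0195]
ee_rot: [-0.001, 0.995, -0.096, 0.001]
contact_force: [-0.5, 0.4, 0.6]
position: [0.5137, 0.3537, 0.016]
ee_rot: [-0.0, 0.995, -0.096, 0.001]
contact_force: [-0.2, 0.0, 1.3]
```

```bash
python3 -m inch '[{"claw":0.7,"travel":[0,0,-0.01],"turn":0}]' | sed -n 2,4p
python3 -m inch '[{"claw":0.7,"travel":[0,0,-0.01],"turn":0}]' | sed -n 2,4p
python3 -m inch '[{"claw":0.7,"travel":[0,0,-0.01],"turn":0}]' | sed -n 2,4p
```

```text
position: [0.5134, 0.3535, 0.0136]
ee_rot: [-0.0, 0.995, -0.096, 0.0]
contact_force: [0.1, -1.4, -0.3]
position: [0.5133, 0.3534, 0.0115]
ee_rot: [-0.0, 0.995, -0.097, 0.0]
contact_force: [-0.8, 0.6, 0.2]
position: [0.5133, 0.3534, 0.0105]
ee_rot: [-0.0, 0.995, -0.096, 0.0]
contact_force: [-4.1, -2.0, 18.5]
```

```bash
python3 -m inch '[{"claw":0.7,"travel":[0,0,0.016],"turn":0},{"claw":0.3,"travel":[0,0,0.016],"turn":0},{"claw":0.3,"travel":[0,0,0.016],"turn":0},{"claw":0.3,"travel":[0,0,0.016],"turn":0}]' 40
python3 -m inch '[{"claw":0.3,"travel":[0,0,0.0],"turn":0}]' | tail -4; python3 -m inch '[{"claw":0.3,"travel":[0,0,0.03],"turn":0},{"claw":0.3,"travel":[0,0,0.1],"turn":0},{"claw":0.3,"travel":[0,0,0.3],"turn":0},{"claw":0.3,"travel":[0,0,0.45],"turn":0}]' | tail -6
```

```text
clock: 12.4
position: [0.5136, 0.3535, 0.0136]
ee_rot: [-0.0, 0.995, -0.096, 0.001]
contact_force: [-1.4, -0.7, 6.5]
width: 0.0648
gripper_force: 43.8
ee_rot: [-0.0, 0.995, -0.096, 0.001]
contact_force: [-1.5, -0.7, 7.0]
width: 0.0648
gripper_force: 43.8
clock: 12.9
position: [0.5132, 0.3534, 0.1041]
ee_rot: [0.0, 0.995, -0.097, -0.0]
contact_force: [0.4, 0.8, -2.8]
width: 0.0649
gripper_force: 46.7
```

```bash
python3 -m inch '[{"claw":0.3,"travel":[0.05,-0.3,0],"turn":0.02},{"claw":0.3,"travel":[0.1,-0.5,0],"turn":0.061},{"claw":0.3,"travel":[0.15,-0.7,0],"turn":0.061},{"claw":0.3,"travel":[0.15,-0.92,0],"turn":0.061},{"claw":0.3,"travel":[0.15,-0.92,0],"turn":0.061}]' | sed -n 2,4p
python3 -m inch '[{"claw":0.3,"travel":[0.05,-0.25,0],"turn":0},{"claw":0.3,"travel":[0.1,-0.5,0],"turn":0},{"claw":0.3,"travel":[0.14,-0.7,0],"turn":0},{"claw":0.3,"travel":[0.14,-0.85,0],"turn":0},{"claw":0.3,"travel":[0.14,-0.91,0],"turn":0}]' | sed -n 2,4p
python3 -m inch '[{"claw":0.3,"travel":[0,0,0],"turn":0},{"claw":0.3,"travel":[0,0,0],"turn":0}]'
cat > m5.py <<'E'
import m2; from m2 import *
import sys
cv2.imwrite("pics/w4.png",im[:,:,::-1])
T=pose();y=T[:3,1];print(np.degrees(np.arctan2(y[1],y[0])),T[:3,3]*1000)
zb=float(sys.argv[1])
poly(R_((10,100,50),(28,255,255)),(100,0,540,399),zb,"spacer",3,500)
poly(R_((100,120,30),(125,255,255)),(50,0,600,250),.026,"blue",3,200)
E
python3 m5.py .099
```

```text
position: [0.5428, 0.1641, 0.1029]
ee_rot: [0.002, 1.0, -0.003, -0.001]
contact_force: [-0.5, 0.8, -3.8]
position: [0.5714, -0.0151, 0.1028]
ee_rot: [0.0, 1.0, -0.002, 0.0]
contact_force: [-0.7, -0.2, -3.2]
clock: 14.1
position: [0.5709, -0.0114, 0.1026]
ee_rot: [-0.001, 1.0, -0.001, -0.0]
contact_force: [0.2, 0.2, -3.0]
width: 0.0647
gripper_force: 46.8
-90.05180196724085 [570.85507431 -11.07673615 102.57012951]
spacer rect [579.8 -10.9] [64.6 94.1] 90.0
[[279, 163, 627, 8], [295, 192, 613, 1], [252, 197, 611, 21], [263, 332, 533, 21], [378, 332, 533, -43], [389, 198, 610, -43], [385, 193, 613, -41], [297, 193, 613, 0]]
blue rect [600.5 -73.8] [27.9 36.5] 88.5
[[430, 157, 618, -88], [394, 157, 618, -63], [397, 169, 609, -65], [389, 173, 607, -60], [389, 180, 601, -60], [401, 205, 582, -71], [415, 201, 585, -81], [409, 173, 607, -74], [428, 172, 607, -88]]
blue rect [601.4  48.1] [26.1 36.3] 89.9
[[219, 155, 620, 61], [220, 170, 609, 61], [239, 172, 607, 48], [232, 199, 587, 55], [247, 204, 583, 44], [257, 185, 598, 35], [252, 168, 610, 38], [255, 156, 619, 35]]
blue rect [671.5 -58.6] [70.2 28.6] 89.9
[[341, 66, 677, -24], [340, 98, 657, -24], [445, 96, 658, -93], [447, 78, 669, -93], [362, 77, 670, -38], [362, 50, 686, -37], [351, 66, 677, -31]]
blue rect [675.8  29.8] [71.8 37. ] 89.9
[[313, 66, 677, -6], [299, 64, 678, 3], [288, 35, 694, 9], [287, 77, 670, 11], [204, 76, 671, 65], [205, 95, 659, 66], [313, 98, 657, -6]]
```

View pics/w4.png

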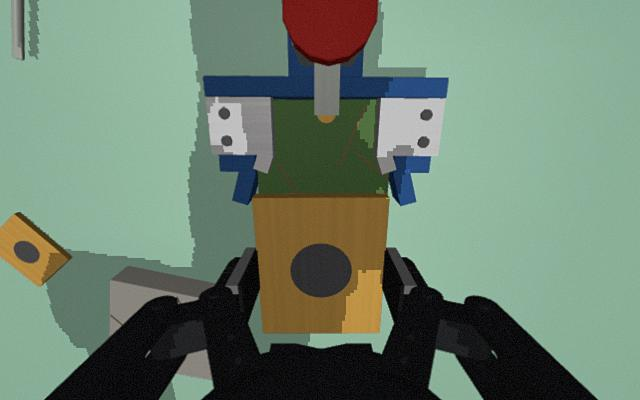

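The spacer is level and square, with its front edge at row 197 lying in front of the upper mouth, 2 mm left of the slot's middle. I'll shift it and lower it.

```bash
python3 -m inch '[{"claw":0.3,"travel":[0.01,-0.012,-0.1],"turn":0},{"claw":0.3,"travel":[0.01,-0.012,-0.2],"turn":0},{"claw":0.3,"travel":[0.01,-0.012,-0.25],"turn":0},{"claw":0.3,"travel":[0.01,-0.012,-0.28],"turn":0},{"claw":0.3,"travel":[0.01,-0.012,-0.28],"turn":0}]' | sed -n 2,4p
python3 -m inch '[{"claw":0.3,"travel":[0,0,-0.01],"turn":0},{"claw":0.3,"travel":[0,0,-0.02],"turn":0},{"claw":0.3,"travel":[0,0,-0.03],"turn":0},{"claw":0.3,"travel":[0,0,-0.03],"turn":0}]' | sed -n 2,4p
```

```text
position: [0.5728, -0.0142, 0.046]
ee_rot: [-0.0, 1.0, -0.0, -0.001]
contact_force: [-0.7, 0.2, -3.2]
position: [0.5731, -0.0151, 0.0406]
ee_rot: [0.0, 1.0, -0.001, 0.0]
contact_force: [0.1, 0.5, -2.7]
```

```bash
python3 -m inch '[{"claw":0.3,"travel":[0,0.007,-0.005],"turn":0},{"claw":0.3,"travel":[0,0.007,-0.01],"turn":0}]' | sed -n 2,4p
python3 -m inch '[{"claw":0.3,"travel":[0,0,-0.005],"turn":0},{"claw":0.3,"travel":[0,0,-0.005],"turn":0}]' | sed -n 2,4p
python3 -m inch '[{"claw":0.3,"travel":[0,0,-0.003],"turn":0},{"claw":0.3,"travel":[0,0,-0.003],"turn":0}]' | sed -n 2,4p
```

```text
position: [0.5732, -0.0136, 0.0386]
ee_rot: [0.0, 1.0, -0.001, 0.0]
contact_force: [0.6, -0.2, -2.7]
position: [0.5732, -0.0136, 0.0377]
ee_rot: [0.0, 1.0, -0.001, 0.0]
contact_force: [-0.8, -0.6, -1.7]
position: [0.5732, -0.0136, 0.0376]
ee_rot: [0.0, 1.0, -0.001, 0.0]
contact_force: [-1.7, 0.0, 4.5]
```

```bash
python3 -m inch '[{"claw":0.62,"travel":[0,0,0.002],"turn":0},{"claw":0.7,"travel":[0,0,0.005],"turn":0},{"claw":0.7,"travel":[0,0,0.02],"turn":0},{"claw":0.7,"travel":[0,0,0.15],"turn":0}]' | sed -n 2,5p
python3 -m inch '[{"claw":0,"travel":[-0.3,0,0.04],"turn":0},{"claw":0,"travel":[-0.3,0,0.04],"turn":0},{"claw":0,"travel":[-0.3,0,0.04],"turn":0},{"claw":0,"travel":[-0.3,0,-0.05],"turn":0},{"claw":0,"travel":[-0.3,0,-0.05],"turn":0}]' | sed -n 2,5p
python3 m5.py .032
```

```text
position: [0.5709, -0.0134, 0.0647]
ee_rot: [-0.0, 1.0, -0.001, -0.003]
contact_force: [-0.2, -0.9, -0.8]
width: 0.0724
position: [0.5133, -0.0137, 0.0557]
ee_rot: [-0.0, 1.0, -0.001, -0.001]
contact_force: [0.6, 0.4, 0.2]
width: 0.0427
-90.09994126024166 [513.6728979  -13.68156354  56.22999158]
spacer rect [585.7 -18.6] [105.5  76.9] 0.4
[[371, 0, 639, -36], [342, 65, 612, -23], [251, 66, 612, 20], [262, 221, 533, 19], [379, 221, 533, -46], [389, 71, 610, -46], [411, 87, 603, -57], [368, 47, 620, -35], [382, 65, 612, -42], [344, 64, 613, -24]]
blue rect [601.3 -73.9] [28.3 38.6] 90.0
[[474, 48, 621, -88], [425, 48, 621, -64], [428, 65, 613, -66], [416, 70, 611, -60], [411, 111, 592, -60], [415, 127, 584, -63], [430, 130, 582, -71], [450, 124, 585, -81], [444, 84, 604, -75], [470, 78, 607, -88]]
blue rect [602.5  47.9] [38.6 26.4] 0.4
[[167, 46, 622, 61], [171, 76, 608, 61], [197, 82, 606, 48], [190, 122, 586, 55], [210, 128, 583, 45], [225, 126, 584, 37], [228, 116, 589, 35], [223, 69, 611, 35], [214, 63, 614, 39], [217, 46, 622, 37]]
```

View pics/w4.png

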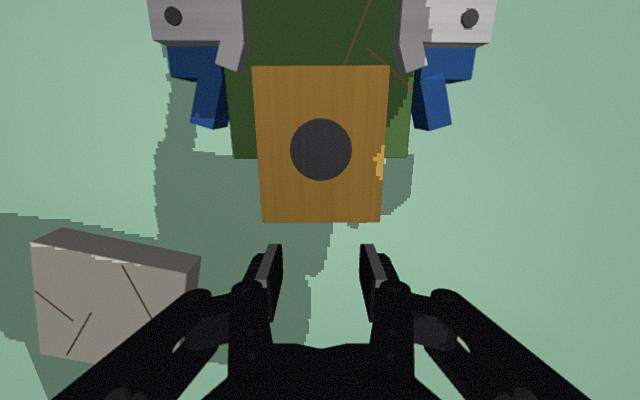

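The spacer lies flat and straight on the plinth, with edges at x 533 to 612 mm and centre y -13, its front edge at (320,66) just in the mouth. I'll push it in.

```bash
python3 -m inch '[{"claw":0,"travel":[0,0,-0.04],"turn":0},{"claw":0,"travel":[0,0,-0.068],"turn":0},{"claw":0,"travel":[0,0,-0.068],"turn":0}]' | sed -n 2,4p
python3 -m inch '[{"claw":0,"travel":[0.03,0,0],"turn":0},{"claw":0,"travel":[0.05,0,0],"turn":0},{"claw":0,"travel":[0.08,0,0],"turn":0},{"claw":0,"travel":[0.11,0,0],"turn":0},{"claw":0,"travel":[0.14,0,0],"turn":0}]' | sed -n 2,4p
python3 -m inch '[{"claw":0,"travel":[0.03,0,0],"turn":0},{"claw":0,"travel":[0.06,0,0],"turn":0},{"claw":0,"travel":[0.08,0,0],"turn":0}]' | sed -n 2,4p
```

```text
position: [0.5128, -0.0136, 0.0425]
ee_rot: [-0.0, 1.0, -0.001, -0.001]
contact_force: [-0.8, 0.2, 0.4]
position: [0.5414, -0.0136, 0.0434]
ee_rot: [0.0, 1.0, -0.001, -0.0]
contact_force: [-2.8, -0.1, 1.5]
position: [0.558, -0.0137, 0.0434]
ee_rot: [0.0, 1.0, -0.001, 0.0]
contact_force: [-2.5, 0.2, 1.5]
```

```bash
python3 -m inch '[{"claw":0,"travel":[0.01,0,0],"turn":0},{"claw":0,"travel":[0.02,0,0],"turn":0}]' | sed -n 2,4p
python3 -m inch '[{"claw":0,"travel":[0.007,0,0],"turn":0},{"claw":0,"travel":[0.014,0,0],"turn":0}]' | sed -n 2,4p
python3 -m inch '[{"claw":0,"travel":[0.007,0,0],"turn":0},{"claw":0,"travel":[0.014,0,0],"turn":0}]' | sed -n 2,4p
```

```text
position: [0.5608, -0.0136, 0.0433]
ee_rot: [0.0, 1.0, -0.001, -0.001]
contact_force: [-4.0, -0.5, 2.7]
position: [0.5639, -0.0136, 0.0433]
ee_rot: [0.0, 1.0, -0.001, -0.0]
contact_force: [-3.5, 0.3, 1.5]
position: [0.5663, -0.0136, 0.0433]
ee_rot: [-0.0, 1.0, -0.001, -0.001]
contact_force: [-5.6, 0.1, 3.2]
```

```bash
python3 -m inch '[{"claw":0,"travel":[0.005,0,0],"turn":0},{"claw":0,"travel":[0.01,0,0],"turn":0}]' | sed -n 2,4p
python3 -m inch '[{"claw":0,"travel":[0.005,0,0],"turn":0},{"claw":0,"travel":[0.01,0,0],"turn":0}]' | sed -n 2,4p
```

```text
position: [0.5664, -0.0136, 0.0432]
ee_rot: [0.0, 1.0, -0.001, -0.003]
contact_force: [-8.8, -0.9, 6.7]
position: [0.5665, -0.0135, 0.0431]
ee_rot: [-0.0, 1.0, -0.001, -0.005]
contact_force: [-12.0, -1.3, 9.5]
```

```bash
python3 -m inch '[{"claw":0,"travel":[0.005,0,0],"turn":0},{"claw":0,"travel":[0.01,0,0],"turn":0}]' | sed -n 2,4p
python3 -m inch '[{"claw":0,"travel":[-0.1,0,0],"turn":0},{"claw":0,"travel":[-0.2,0,0.1],"turn":0},{"claw":1,"travel":[-0.2,0,0.4],"turn":0},{"claw":1,"travel":[-0.2,0,0.6],"turn":0},{"claw":1,"travel":[-0.2,0,0.6],"turn":0}]' | sed -n 2,4p
python3 m5.py .032
python3 - <<'E'
import m2; from m2 import *
poly(R_((33,75,25),(62,255,255)),(100,0,540,300),.024,"plinth",3,100)
E
```

```text
position: [0.5666, -0.0135, 0.0429]
ee_rot: [-0.0, 1.0, -0.0, -0.007]
contact_force: [-15.2, -0.9, 11.5]
position: [0.5392, -0.0145, 0.1707]
ee_rot: [0.001, 1.0, -0.001, 0.009]
contact_force: [1.5, 0.7, 0.1]
-90.10116268578267 [536.97083785 -14.16881384 167.53527613]
spacer rect [614.3 -18.7] [77.1 85.3] 89.8
[[281, 65, 657, 19], [284, 158, 578, 20], [306, 159, 577, -1], [310, 165, 572, -5], [308, 159, 577, -3], [354, 159, 577, -45], [355, 123, 609, -45], [368, 130, 603, -57], [355, 118, 614, -45], [357, 66, 656, -45], [312, 70, 653, -7], [310, 66, 656, -6]]
blue rect [600.9 -74.3] [27.2 37.8] 90.0
[[401, 111, 620, -87], [373, 112, 619, -62], [371, 133, 600, -61], [380, 153, 582, -71], [391, 149, 586, -81], [385, 127, 606, -74], [400, 125, 608, -87]]
blue rect [602.1  47.8] [38.3 25.3] 1.9
[[238, 110, 621, 60], [239, 124, 609, 60], [253, 126, 607, 48], [248, 148, 587, 54], [259, 152, 583, 44], [267, 133, 601, 35], [265, 110, 621, 36]]
blue rect [682.1  29.3] [69.8 46.6] 89.9
[[292, 2, 705, 9], [291, 49, 671, 11], [229, 48, 671, 64], [230, 62, 660, 64], [310, 64, 659, -5], [310, 37, 680, -6], [300, 35, 681, 3]]
blue rect [666.6 -53.1] [71.2 48.6] 55.2
[[349, 0, 707, -38], [339, 36, 680, -30], [330, 38, 679, -23], [329, 64, 659, -22], [409, 63, 660, -91], [410, 50, 670, -91], [347, 47, 672, -37]]
plinth rect [592.2 -12.4] [95.2 50.8] 89.9
[[267, 119, 610, 35], [270, 166, 567, 34], [369, 164, 569, -60], [370, 128, 602, -59], [358, 119, 610, -48], [355, 157, 575, -46], [309, 157, 575, -3], [311, 164, 569, -5], [305, 157, 575, 1], [283, 156, 576, 21], [281, 110, 618, 22], [276, 122, 607, 27]]
```

```bash
python3 -m inch '[{"claw":1,"travel":[-0.3,-0.86,0.1],"turn":0},{"claw":1,"travel":[-0.3,-0.86,0.1],"turn":0},{"claw":1,"travel":[-0.3,-0.86,0.1],"turn":0},{"claw":1,"travel":[-0.3,-0.86,0.1],"turn":0},{"claw":1,"travel":[-0.3,-0.86,0.1],"turn":0}]' | sed -n 2,4p
python3 -m inch '[{"claw":1,"travel":[-0.1,-0.86,-0.2],"turn":0},{"claw":1,"travel":[-0.1,-0.86,-0.2],"turn":0},{"claw":1,"travel":[-0.1,-0.86,-0.2],"turn":0},{"claw":1,"travel":[-0.1,-0.86,-0.2],"turn":0},{"claw":1,"travel":[-0.1,-0.86,-0.2],"turn":0}]' | sed -n 2,4p
cat > m6.py <<'E'
import m2; from m2 import *
import sys
T=pose();y=T[:3,1];print(np.degrees(np.arctan2(y[1],y[0])),T[:3,3]*1000)
m=R_((10,70,40),(62,255,255)); z=float(sys.argv[1])
m=cv2.morphologyEx(m,cv2.MORPH_OPEN,np.ones((5,5)))
cs,_=cv2.findContours(m,cv2.RETR_EXTERNAL,cv2.CHAIN_APPROX_NONE)
for q in cs:
    if cv2.contourArea(q)<800: continue
    P=(cast(c,q[:,0],z)[:,:2]*1000).astype(np.float32)
    print(cv2.fitEllipse(P),cv2.minEnclosingCircle(P),q[:,0].mean(0))
b=R_((10,110,90),(26,255,255)); cs,_=cv2.findContours(b,cv2.RETR_EXTERNAL,cv2.CHAIN_APPROX_NONE)
for q in cs:
    if cv2.contourArea(q)>60: print("mark",cast(c,q[:,0].mean(0),z)*1000)
E
python3 m6.py .01
```

```text
position: [0.4718, -0.1893, 0.182]
ee_rot: [0.001, 1.0, -0.003, -0.001]
contact_force: [0.5, 0.6, 0.1]
position: [0.4522, -0.3603, 0.1401]
ee_rot: [-0.001, 1.0, -0.003, -0.001]
contact_force: [0.4, -0.5, -1.2]
-90.23446330484998 [ 452.33521288 -358.01783602  140.73043788]
((482.3726806640625, -358.36865234375), (63.76572799682617, 64.60462188720703), 84.82025909423828) ((482.4164123535156, -358.4115905761719), 32.786869049072266) [319.015 164.96 ]
mark [[ 482.27197058 -358.33354775   10.        ]]
```

```bash
python3 -m inch '[{"claw":0.75,"travel":[0.15,-0.002,-0.2],"turn":0},{"claw":0.75,"travel":[0.15,-0.002,-0.4],"turn":0},{"claw":0.75,"travel":[0.15,-0.002,-0.5],"turn":0},{"claw":0.75,"travel":[0.15,-0.002,-0.5],"turn":0},{"claw":0.75,"travel":[0.15,-0.002,-0.5],"turn":0}]' | sed -n 2,5p
python3 m6.py .01
```

```text
position: [0.4832, -0.3566, 0.0432]
ee_rot: [-0.0, 1.0, -0.0, -0.0]
contact_force: [0.4, 0.0, 0.9]
width: 0.0747
-90.03610156953516 [ 483.73994507 -357.50124697   44.24303973]
((482.78857421875, -358.8023986816406), (64.42982482910156, 65.5750961303711), 91.6334457397461) ((482.9761962890625, -358.601318359375), 33.295448303222656) [324.81481481 242.003367  ]
mark [[ 482.38249462 -358.84776016   10.        ]]
```

```bash
python3 -m inch '[{"claw":0.75,"travel":[-0.005,-0.006,-0.08],"turn":0},{"claw":0.75,"travel":[-0.005,-0.006,-0.13],"turn":0},{"claw":0.75,"travel":[-0.005,-0.006,-0.148],"turn":0},{"claw":0.75,"travel":[-0.005,-0.006,-0.148],"turn":0}]' | sed -n 2,5p
python3 -m inch '[{"claw":0.3,"travel":[0,0,0],"turn":0},{"claw":0.3,"travel":[0,0,0],"turn":0},{"claw":0.3,"travel":[0,0,0],"turn":0},{"claw":0.3,"travel":[0,0,0],"turn":0}]' 30
python3 -m inch '[{"claw":0.3,"travel":[0,0,0.05],"turn":0},{"claw":0.3,"travel":[0,0,0.2],"turn":0},{"claw":0.3,"travel":[0,0,0.4],"turn":0},{"claw":0.3,"travel":[0,0,0.5],"turn":0},{"claw":0.3,"travel":[0,0,0.5],"turn":0}]' | sed -n 2,6p
python3 m6.py .112
```

```text
position: [0.4818, -0.3591, 0.0139]
ee_rot: [0.0, 1.0, -0.001, 0.0]
contact_force: [0.2, -0.4, 0.3]
width: 0.0747
clock: 21.9
position: [0.4822, -0.3595, 0.0147]
ee_rot: [0.0, 1.0, -0.001, 0.001]
contact_force: [-0.3, 0.1, 5.7]
width: 0.0643
gripper_force: 33.6
position: [0.4836, -0.361, 0.1176]
ee_rot: [0.003, 1.0, -0.001, 0.003]
contact_force: [-0.9, -1.2, -0.7]
width: 0.0645
gripper_force: 33.7
-90.09823659134301 [ 482.41987897 -359.92343108  115.32401811]
((484.0987243652344, -360.4553527832031), (64.72498321533203, 66.04685974121094), 96.96768951416016) ((484.5328063964844, -360.6356201171875), 33.67913055419922) [320.46629213 262.58146067]
mark [[ 483.5244031  -360.41413454  112.        ]]
```

```bash
python3 -m inch '[{"claw":0.3,"travel":[0.05,0.2,0],"turn":0},{"claw":0.3,"travel":[0.1,0.4,0],"turn":0},{"claw":0.3,"travel":[0.17,0.6,0],"turn":0},{"claw":0.3,"travel":[0.25,0.8,0],"turn":0},{"claw":0.3,"travel":[0.25,0.87,0],"turn":0}]' | sed -n 2,4p
python3 -m inch '[{"claw":0.3,"travel":[0.05,0.2,0],"turn":0},{"claw":0.3,"travel":[0.1,0.4,0],"turn":0},{"claw":0.3,"travel":[0.17,0.6,0],"turn":0},{"claw":0.3,"travel":[0.25,0.8,0],"turn":0},{"claw":0.3,"travel":[0.25,0.865,0],"turn":0}]' | sed -n 2,4p
python3 -m inch '[{"claw":0.3,"travel":[0,0,-0.1],"turn":0},{"claw":0.3,"travel":[0,0,-0.15],"turn":0},{"claw":0.3,"travel":[0,0,-0.15],"turn":0}]' | sed -n 2,4p
python3 m6.py .080
```

```text
position: [0.5318, -0.1813, 0.1118]
ee_rot: [-0.001, 1.0, 0.001, -0.001]
contact_force: [-0.8, 0.2, -1.2]
position: [0.5824, -0.0091, 0.1122]
ee_rot: [-0.001, 1.0, 0.001, -0.0]
contact_force: [-0.6, 0.0, -0.5]
position: [0.5794, -0.0127, 0.0812]
ee_rot: [-0.0, 1.0, -0.001, -0.003]
contact_force: [-1.3, 1.1, -1.1]
-90.14616421533613 [580.40448142 -12.95206985  82.28412813]
((578.1871337890625, 141.26121520996094), (24.69297981262207, 38.49251937866211), 71.4840087890625) ((579.5059204101562, 146.28244018554688), 20.56195831298828) [ 16.69832402 273.73184358]
((603.9761962890625, -12.453351020812988), (66.14849090576172, 113.46259307861328), 88.94596099853516) ((606.5548095703125, -12.783370018005371), 56.253662109375) [321.43517139 201.59016393]
mark [[582.13975359 -12.12862481  80.        ]]
mark [[578.21472332 143.03634172  80.        ]]
mark [[636.51945294 -13.18872808  80.        ]]
```

```bash
python3 -m inch '[{"claw":0.3,"travel":[0.005,-0.003,-0.08],"turn":0},{"claw":0.3,"travel":[0.005,-0.003,-0.13],"turn":0},{"claw":0.3,"travel":[0.005,-0.003,-0.16],"turn":0},{"claw":0.3,"travel":[0.005,-0.003,-0.165],"turn":0},{"claw":0.3,"travel":[0.005,-0.003,-0.165],"turn":0}]' | sed -n 2,4p
python3 -m inch '[{"claw":0.3,"travel":[0,0,-0.005],"turn":0},{"claw":0.3,"travel":[0,0,-0.01],"turn":0}]' | sed -n 2,4p
python3 -m inch '[{"claw":0.3,"travel":[0,0,-0.004],"turn":0},{"claw":0.3,"travel":[0,0,-0.004],"turn":0}]' | sed -n 2,4p
```

```text
position: [0.5828, -0.0131, 0.0508]
ee_rot: [0.0, 1.0, -0.001, -0.0]
contact_force: [0.1, 0.2, -1.1]
position: [0.5831, -0.0129, 0.0492]
ee_rot: [0.0, 1.0, -0.001, 0.001]
contact_force: [-1.7, 0.2, -0.6]
position: [0.5827, -0.0128, 0.048]
ee_rot: [0.0, 1.0, -0.001, 0.0]
contact_force: [0.0, -0.1, -0.6]
```

```bash
python3 -m inch '[{"claw":0.3,"travel":[0,0,-0.004],"turn":0},{"claw":0.3,"travel":[0,0,-0.004],"turn":0}]' | sed -n 2,4p
python3 -m inch '[{"claw":0.3,"travel":[0,0,-0.004],"turn":0},{"claw":0.3,"travel":[0,0,-0.004],"turn":0}]' | sed -n 2,4p
```

```text
position: [0.5827, -0.0128, 0.0471]
ee_rot: [0.0, 1.0, -0.001, -0.0]
contact_force: [-0.2, -0.4, -0.7]
position: [0.5828, -0.0128, 0.0467]
ee_rot: [0.0, 1.0, -0.001, 0.0]
contact_force: [-1.0, 1.1, 2.6]
```

```bash
python3 -m inch '[{"claw":0.62,"travel":[0,0,0.003],"turn":0},{"claw":0.75,"travel":[0,0,0.005],"turn":0},{"claw":0.75,"travel":[0,0,0.02],"turn":0},{"claw":0.75,"travel":[0,0,0.15],"turn":0}]' | sed -n 2,5p
python3 -m inch '[{"claw":-0.2,"travel":[-0.28,0,0.02],"turn":0},{"claw":-0.2,"travel":[-0.28,0,0.02],"turn":0},{"claw":-0.2,"travel":[-0.28,0,0],"turn":0},{"claw":-0.2,"travel":[-0.28,0,-0.05],"turn":0},{"claw":-0.2,"travel":[-0.28,0,-0.05],"turn":0}]' | sed -n 2,5p
python3 m6.py .042; python3 -c "
from h import *
im,c=grab('wrist','w5.png')"
```

```text
position: [0.5803, -0.0126, 0.0739]
ee_rot: [-0.0, 1.0, -0.001, -0.003]
contact_force: [0.6, 0.8, 0.4]
width: 0.0746
position: [0.5271, -0.0129, 0.0649]
ee_rot: [-0.0, 1.0, -0.001, -0.001]
contact_force: [-0.0, -0.8, -0.2]
width: 0.0338
-90.09660595125989 [527.27182674 -12.87567619  65.21695423]
((603.0067749023438, -12.793293952941895), (83.89077758789062, 108.22423553466797), 88.31919860839844) ((605.920654296875, -13.090819358825684), 55.37237548828125) [321.03576538  98.44062947]
mark [[583.26412162 -12.31816478  42.        ]]
mark [[628.42707409 -14.02455239  42.        ]]
```

View pics/w5.png

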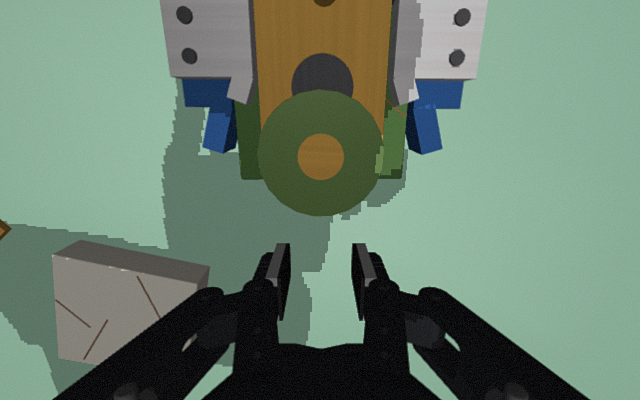

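The disc lies flat on the spacer, mark at (320,156), centre (583,-12) mm. I'll push it in slowly.

```bash
python3 -m inch '[{"claw":-0.2,"travel":[0,0,-0.04],"turn":0},{"claw":-0.2,"travel":[0.02,0,-0.068],"turn":0},{"claw":-0.2,"travel":[0.04,0,-0.068],"turn":0},{"claw":-0.2,"travel":[0.06,0,-0.068],"turn":0}]' | sed -n 2,4p
python3 -m inch '[{"claw":-0.2,"travel":[0.02,0,0],"turn":0},{"claw":-0.2,"travel":[0.045,0,0],"turn":0},{"claw":-0.2,"travel":[0.07,0,0],"turn":0},{"claw":-0.2,"travel":[0.095,0,0],"turn":0},{"claw":-0.2,"travel":[0.12,0,0],"turn":0}]' | sed -n 2,4p
python3 -m inch '[{"claw":-0.2,"travel":[0.02,0,0],"turn":0},{"claw":-0.2,"travel":[0.04,0,0],"turn":0},{"claw":-0.2,"travel":[0.06,0,0],"turn":0}]' | sed -n 2,4p
```

```text
position: [0.5393, -0.0129, 0.0524]
ee_rot: [0.0, 1.0, -0.001, -0.0]
contact_force: [-0.6, -0.4, -0.5]
position: [0.5632, -0.0128, 0.0528]
ee_rot: [0.0, 1.0, -0.001, -0.0]
contact_force: [-0.7, -0.5, -0.2]
position: [0.5749, -0.0128, 0.0527]
ee_rot: [0.0, 1.0, -0.001, -0.0]
contact_force: [-0.6, 0.5, 0.4]
```

```bash
python3 m6.py .042|tail -3;  python3 -m inch '[{"claw":-0.2,"travel":[0.015,0,0],"turn":0},{"claw":-0.2,"travel":[0.03,0,0],"turn":0}]' | sed -n 2,4p
python3 -m inch '[{"claw":-0.2,"travel":[0.007,0,0],"turn":0},{"claw":-0.2,"travel":[0.014,0,0],"turn":0}]' | sed -n 2,4p
python3 -m inch '[{"claw":-0.2,"travel":[0.007,0,0],"turn":0},{"claw":-0.2,"travel":[0.007,0,0],"turn":0}]' | sed -n 2,4p
```

```text
mark [[643.4329463  -14.09251693  42.        ]]
mark [[644.89777896 -36.02477498  42.        ]]
mark [[647.01566353   8.38906045  42.        ]]
position: [0.5808, -0.0128, 0.0527]
ee_rot: [0.0, 1.0, -0.001, -0.0]
contact_force: [-0.8, 0.0, 1.4]
position: [0.5836, -0.0128, 0.0527]
ee_rot: [0.0, 1.0, -0.001, -0.0]
contact_force: [-0.8, -0.4, 0.5]
position: [0.5852, -0.0128, 0.0527]
ee_rot: [0.0, 1.0, -0.001, 0.0]
contact_force: [-0.2, -0.3, 0.2]
```

```bash
python3 m6.py .042;  python3 -m inch '[{"claw":-0.2,"travel":[0.005,0,0],"turn":0},{"claw":-0.2,"travel":[0.01,0,0],"turn":0}]' | sed -n 2,4p
python3 -m inch '[{"claw":-0.2,"travel":[0.005,0,0],"turn":0},{"claw":-0.2,"travel":[0.01,0,0],"turn":0}]' | sed -n 2,4p;python3 m6.py .042
```

```text
-90.09711334759295 [585.16654677 -12.83845084  52.74524646]
((616.224853515625, -12.710783004760742), (83.42213439941406, 88.3224105834961), 2.692899465560913) ((613.689453125, -12.584798812866211), 53.56517791748047) [321.15587847 203.01321004]
mark [[554.56247806 169.59282478  42.        ]]
mark [[588.89624674 -12.16109696  42.        ]]
mark [[600.86551093  14.47908465  42.        ]]
mark [[601.98250466 -40.21034054  42.        ]]
mark [[624.68656462 -12.45381918  42.        ]]
mark [[639.31056415 -14.11135182  42.        ]]
mark [[649.62271186 -37.03883554  42.        ]]
mark [[652.27127003   9.00408517  42.        ]]
position: [0.5858, -0.0128, 0.0526]
ee_rot: [-0.0, 1.0, -0.001, -0.001]
contact_force: [-3.5, -0.8, 1.1]
position: [0.5862, -0.0127, 0.0524]
ee_rot: [-0.0, 1.0, -0.001, -0.003]
contact_force: [-7.7, 0.1, 5.5]
-90.07891722562701 [586.12612032 -12.72518074  52.36797958]
((616.336181640625, -12.69215202331543), (83.24852752685547, 88.1707763671875), 2.01790714263916) ((613.6602172851562, -12.409036636352539), 53.63597106933594) [321.27690289 204.60761155]
mark [[555.15013602 169.6385991   42.        ]]
mark [[589.16447417 -12.01897653  42.        ]]
mark [[601.30470413  14.78995722  42.        ]]
mark [[602.40231522 -40.52002357  42.        ]]
mark [[627.93056545 -12.75521423  42.        ]]
mark [[649.94447986 -36.9657813   42.        ]]
mark [[652.34334914   9.06767071  42.        ]]
```

```bash
python3 -m inch '[{"claw":-0.2,"travel":[-0.1,0,0],"turn":0},{"claw":-0.2,"travel":[-0.25,0,0.1],"turn":0},{"claw":-1,"travel":[-0.25,0,0.35],"turn":0},{"claw":-1,"travel":[-0.2,0,0.6],"turn":0},{"claw":-1,"travel":[-0.2,0,0.65],"turn":0}]' | sed -n 2,4p
python3 m5.py .032 | head -3; python3 m6.py .042; python3 -c "
from h import *
im,c=grab('wrist'); hsv=cv2.cvtColor(im,cv2.COLOR_RGB2HSV)
m=cv2.inRange(hsv,(0,150,60),(6,255,255)); cs,_=cv2.findContours(m,0,1)
for q in cs:
  if cv2.contourArea(q)>200: P=(cast(c,q[:,0],.12)[:,:2]*1000).astype(np.float32); print('knob',cv2.minEnclosingCircle(P),q[:,0].min(0))"
```

```text
position: [0.5543, -0.0135, 0.1891]
ee_rot: [0.001, 1.0, -0.001, 0.008]
contact_force: [0.5, -0.4, -0.1]
-90.09769397503335 [553.32028307 -13.35164235 188.35344616]
spacer rect [532.6 205.5] [26.8 54.6] 77.0
[[100, 186, 562, 212], [100, 234, 509, 225], [126, 211, 535, 191]]
-90.095290432645 [551.37813291 -13.10032714 185.4703034 ]
((545.0551147460938, 214.29942321777344), (48.18027877807617, 57.87305450439453), 128.45111083984375) ((544.9290161132812, 214.37954711914062), 29.78141975402832) [ 94.13636364 203.26515152]
((609.107177734375, -12.746232032775879), (92.31714630126953, 97.38189697265625), 80.5907211303711) ((608.2951049804688, -12.228740692138672), 57.214351654052734) [320.0855615  132.62566845]
mark [[544.61444109 215.14155981  42.        ]]
mark [[592.90106339 -14.2258204   42.        ]]
mark [[624.36652721 -12.29570582  42.        ]]
mark [[646.94478644 -38.4450089   42.        ]]
mark [[649.30382641  11.79942684  42.        ]]
knob ((680.275390625, -13.76024341583252), 15.547547340393066) [297   0]
```

View pics/w4.png

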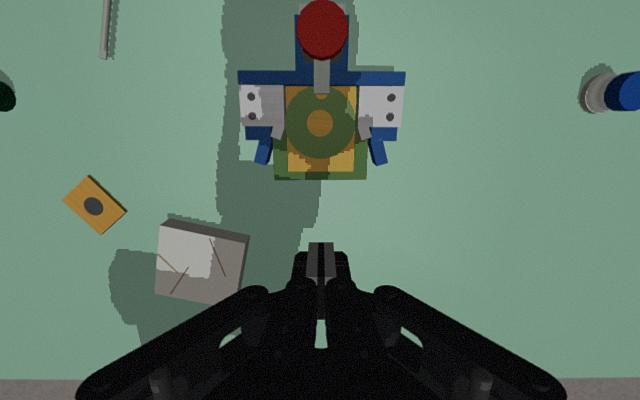

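The stack is in the nest: disc mark at (319,123), i.e. (624,-12) mm. The knob is at (322,29), i.e. (680,-14) mm. Now the press.

```bash
python3 -m inch '[{"claw":-1,"travel":[0.2,0,0],"turn":0},{"claw":-1,"travel":[0.4,0,0],"turn":0},{"claw":-1,"travel":[0.645,0,0],"turn":0},{"claw":-1,"travel":[0.645,0,0],"turn":0},{"claw":-1,"travel":[0.645,0,0],"turn":0}]' | sed -n 2,5p
python3 -m inch '[{"claw":-1,"travel":[0,0,-0.1],"turn":0},{"claw":-1,"travel":[0,0,-0.19],"turn":0},{"claw":-1,"travel":[0,0,-0.19],"turn":0}]' | sed -n 2,5p
```

```text
position: [0.6772, -0.0127, 0.1787]
ee_rot: [-0.0, 1.0, -0.001, -0.003]
contact_force: [-1.4, -0.1, -0.1]
width: -0.0001
position: [0.6738, -0.0125, 0.1408]
ee_rot: [-0.0, 1.0, -0.001, -0.005]
contact_force: [-0.5, 0.2, -0.2]
width: 0.0002
```

```bash
python3 -m inch '[{"claw":-1,"travel":[0.015,0,0],"turn":0},{"claw":-1,"travel":[0.015,0,0],"turn":0}]' | sed -n 2,4p
python3 -m inch '[{"claw":-1,"travel":[0,0,-0.02],"turn":0},{"claw":-1,"travel":[0,0,-0.04],"turn":0},{"claw":-1,"travel":[0,0,-0.06],"turn":0}]' | sed -n 2,4p
```

```text
position: [0.6814, -0.0129, 0.1457]
ee_rot: [0.0, 1.0, -0.001, 0.001]
contact_force: [0.2, -0.1, 0.1]
position: [0.6815, -0.0129, 0.1334]
ee_rot: [0.0, 1.0, -0.001, 0.001]
contact_force: [-0.4, 0.4, 2.6]
```

```bash
python3 -m inch '[{"claw":-1,"travel":[0,0,-0.02],"turn":0},{"claw":-1,"travel":[0,0,-0.04],"turn":0},{"claw":-1,"travel":[0,0,-0.055],"turn":0}]' | sed -n 2,4p
python3 -m inch '[{"claw":-1,"travel":[0,0,-0.005],"turn":0},{"claw":-1,"travel":[0,0,-0.01],"turn":0}]' | sed -n 2,4p
python3 -m inch '[{"claw":-1,"travel":[0,0,-0.005],"turn":0}]' | sed -n 2,4p
python3 -m inch '[{"claw":-1,"travel":[0,0,-0.005],"turn":0}]' | sed -n 2,4p
```

```text
position: [0.6815, -0.0129, 0.1218]
ee_rot: [0.0, 1.0, -0.001, 0.001]
contact_force: [1.4, 0.7, 3.7]
position: [0.6815, -0.0129, 0.1199]
ee_rot: [0.0, 1.0, -0.001, 0.001]
contact_force: [1.7, -0.5, 4.0]
position: [0.6815, -0.0129, 0.119]
ee_rot: [0.0, 1.0, -0.001, 0.001]
contact_force: [1.1, -0.2, 4.7]
position: [0.6814, -0.0129, 0.118]
ee_rot: [0.0, 1.0, -0.001, 0.001]
contact_force: [2.1, -0.3, 4.9]
```

```bash
python3 -m inch '[{"claw":-1,"travel":[0,0,-0.0025],"turn":0}]' | sed -n 2,4p
python3 -m inch '[{"claw":-1,"travel":[0,0,-0.0025],"turn":0}]' | sed -n 2,4p
python3 -m inch '[{"claw":-1,"travel":[0,0,-0.0015],"turn":0}]' | sed -n 2,4p
```

```text
position: [0.6815, -0.0129, 0.1174]
ee_rot: [0.0, 1.0, -0.001, 0.001]
contact_force: [2.1, 0.5, 4.8]
position: [0.6815, -0.0129, 0.1171]
ee_rot: [0.0, 1.0, -0.001, 0.001]
contact_force: [1.7, -0.3, 8.8]
position: [0.6815, -0.0129, 0.1171]
ee_rot: [0.0, 1.0, -0.001, 0.001]
contact_force: [1.1, 0.0, 7.0]
```

```bash
python3 -m inch '[{"claw":-1,"travel":[0,0,-0.0015],"turn":0},{"claw":-1,"travel":[0,0,-0.0015],"turn":0}]' | sed -n 2,4p
python3 -m inch '[{"claw":-1,"travel":[0,0,0],"turn":0},{"claw":-1,"travel":[0,0,0],"turn":0},{"claw":-1,"travel":[0,0,0],"turn":0},{"claw":-1,"travel":[0,0,0],"turn":0},{"claw":-1,"travel":[0,0,0],"turn":0}]' | sed -n 2,4p
python3 -m inch '[{"claw":-1,"travel":[0,0,0],"turn":0},{"claw":-1,"travel":[0,0,0],"turn":0},{"claw":-1,"travel":[0,0,0],"turn":0},{"claw":-1,"travel":[0,0,0],"turn":0},{"claw":-1,"travel":[0,0,0],"turn":0}]' | sed -n 2,4p
```

```text
position: [0.6815, -0.0129, 0.1171]
ee_rot: [0.0, 1.0, -0.001, 0.001]
contact_force: [1.2, -0.1, 7.7]
position: [0.6815, -0.0129, 0.117]
ee_rot: [0.0, 1.0, -0.001, 0.001]
contact_force: [1.6, 0.5, 6.9]
position: [0.6815, -0.0129, 0.1171]
ee_rot: [0.0, 1.0, -0.001, 0.001]
contact_force: [1.8, 0.5, 6.5]
```

```bash
python3 -m inch '[{"claw":-1,"travel":[0,0,-0.002],"turn":0},{"claw":-1,"travel":[0,0,-0.002],"turn":0}]' | sed -n 1,4p
python3 -m inch '[{"claw":-1,"travel":[0,0,-0.001],"turn":0},{"claw":-1,"travel":[0,0,-0.001],"turn":0},{"claw":-1,"travel":[0,0,-0.001],"turn":0},{"claw":-1,"travel":[0,0,-0.001],"turn":0},{"claw":-1,"travel":[0,0,-0.001],"turn":0}]' | sed -n 2,4p
python3 -m inch '[{"claw":-1,"travel":[0,0,0],"turn":0},{"claw":-1,"travel":[0,0,0],"turn":0},{"claw":-1,"travel":[0,0,0],"turn":0},{"claw":-1,"travel":[0,0,0],"turn":0},{"claw":-1,"travel":[0,0,0],"turn":0}]' | sed -n 2,4p
```

```text
clock: 32.8
position: [0.6815, -0.0129, 0.117]
ee_rot: [0.0, 1.0, -0.001, 0.001]
contact_force: [0.9, 0.1, 8.9]
position: [0.6815, -0.0129, 0.117]
ee_rot: [0.0, 1.0, -0.001, 0.001]
contact_force: [1.1, 0.5, 9.9]
position: [0.6815, -0.0129, 0.117]
ee_rot: [0.0, 1.0, -0.001, 0.001]
contact_force: [1.0, 0.1, 9.1]
```

The total is 9 to 10 N, so the foot rests on the disc with about 5 N, held for 1 s. I'll release upward and check.

```bash
python3 -m inch '[{"claw":-1,"travel":[0,0,0.03],"turn":0},{"claw":-1,"travel":[0,0,0.06],"turn":0},{"claw":-1,"travel":[0,0,0.1],"turn":0},{"claw":-1,"travel":[0,0,0.2],"turn":0},{"claw":-1,"travel":[0,0,0.35],"turn":0}]' | sed -n 2,4p
python3 -m inch '[{"claw":-1,"travel":[-0.3,0,0.1],"turn":0},{"claw":-1,"travel":[-0.63,0,0.1],"turn":0},{"claw":-1,"travel":[-0.63,0,0.1],"turn":0},{"claw":-1,"travel":[-0.63,0,0.1],"turn":0},{"claw":-1,"travel":[-0.63,0,0.1],"turn":0}]' | sed -n 2,4p
python3 m5.py .032; python3 m6.py .042; python3 -c "
from h import *
im,c=grab('wrist'); hsv=cv2.cvtColor(im,cv2.COLOR_RGB2HSV)
m=cv2.inRange(hsv,(0,150,60),(6,255,255)); cs,_=cv2.findContours(m,0,1)
for q in cs:
  if cv2.contourArea(q)>200: P=(cast(c,q[:,0],.12)[:,:2]*1000).astype(np.float32); print('knob',cv2.minEnclosingCircle(P),q[:,0].min(0))
print(get_state()['clock'])"
```

```text
position: [0.6778, -0.0125, 0.1831]
ee_rot: [-0.001, 1.0, -0.001, -0.005]
contact_force: [1.0, -0.6, 0.1]
position: [0.5537, -0.0127, 0.2054]
ee_rot: [-0.0, 1.0, -0.001, -0.001]
contact_force: [0.2, -1.2, 0.1]
-90.0998730705161 [554.82460309 -12.81261189 205.31583543]
spacer rect [541.3 223.4] [49.2 44.1] 38.3
[[100, 169, 573, 223], [100, 189, 551, 228], [108, 190, 550, 219], [114, 197, 542, 215], [111, 206, 532, 220], [100, 205, 533, 232], [100, 215, 521, 235], [111, 225, 509, 226], [136, 202, 536, 191]]
spacer rect [593.7 -15.4] [40.6 71.8] 3.4
[[358, 133, 610, -50], [353, 127, 616, -45], [336, 149, 594, -28], [314, 152, 591, -5], [301, 146, 597, 8], [290, 131, 612, 19], [291, 164, 578, 19], [310, 164, 578, -1], [313, 169, 573, -4], [312, 164, 578, -3], [352, 164, 578, -45], [353, 132, 611, -45]]
blue rect [601.4 -74.4] [27.3 36.1] 89.9
[[369, 123, 619, -62], [371, 153, 589, -66], [374, 158, 583, -69], [385, 156, 585, -81], [380, 136, 606, -74], [392, 135, 607, -87], [394, 123, 619, -88]]
blue rect [602.1  47.9] [25.4 37.1] 89.9
[[250, 122, 621, 60], [251, 134, 609, 60], [263, 135,
[... 556 characters left out ...]
29238]
((545.04736328125, 216.04331970214844), (48.236488342285156, 57.8807258605957), 127.56836700439453) ((544.720458984375, 216.12603759765625), 29.887725830078125) [105.616 197.832]
((609.3811645507812, -12.939751625061035), (92.70780181884766, 97.12825775146484), 80.8791732788086) ((608.681884765625, -12.380141258239746), 57.227657318115234) [320.77683616 130.38983051]
mark [[544.80477251 216.99239642  42.        ]]
mark [[593.08499757 -14.90820218  42.        ]]
mark [[624.54498246 -12.52153171  42.        ]]
mark [[647.83047789 -38.31069759  42.        ]]
mark [[650.01653749  11.70053146  42.        ]]
knob ((680.8949584960938, -13.877057075500488), 15.599869728088379) [300   7]
34.95
```

View pics/w4.png

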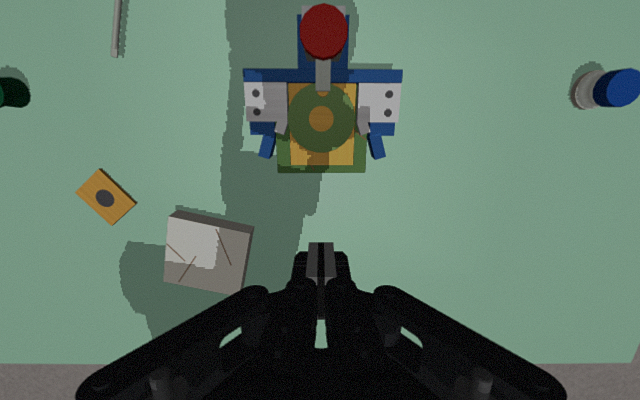

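The stack is unchanged, with the disc mark at (320,119), and the knob at (324,31) is back at full height (radius 15.6 mm when cast at 120 mm). Handing in.

```bash
python3 -c "
from rig import ticket; print(ticket.sign_off())"
```

```text
the job is handed in; nothing more can be done
None
```

I handed the job in at about 35 s of the 72 s allowed: plinth, spacer and disc are seated against the stop, the gauge's foot rested on the disc with roughly 5 N for over a second and sprang back up, but sign-off gave no verdict.

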